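# Date and seal the bracelet cases against a hidden stop

## Robot

A 7-joint arm with a two-finger parallel gripper is mounted at the origin on the work surface. World frame = base frame: x ahead of the robot, y to its left, z up, the work surface at z = 0. Lengths are in m, angles in rad, forces in N, time in s.
With the tool pointing down it reaches from about 0.35 to 0.9 m from the base axis. Payload 19.9 kg.
Tool frame: the origin (TCP) lies midway between the tips of the shut fingers; the grasp point (between the pads) lies 19 mm behind it; z points along the fingers, y is the line along which they close (so a half turn about z gives the same grasp; the last joint's range is limited). The gripper opens to 94 mm and grips with 3 to 60 N. Pads are 16 mm wide; open, the fingers measure 119 mm over their backs; the gripper's body (75 mm by 177 mm) begins 78 mm behind the grasp point.
Start: joints at [1.296, 0.417, -0.01, 1.614, 0.005, 1.111, -0.053], TCP at [0.144, -0.608, 0.176] pointing down, gripper open.
Joint ranges: [-2.81, 2.81], [-0.39, 2.02], [-1.27, 1.25], [0.06, 2.57], [-1.19, 4.33], [0.19, 2], [-2.82, 2.82]. Speed limits (rad/s): [1.89, 1.89, 2.39, 2.39, 3.01, 3.01, 3.01].

## Interface

Orientations are given as [roll, pitch, yaw] about the fixed x, y, z axes, in that order (R = Rz(yaw) Ry(pitch) Rx(roll)).
In Python, from plant import r gives the robot as it stands.
- The arm moves only by the tool servo_tool, never from a script. Its argument "targets" is one flat list of numbers, 7 for each row, row after row: the shift along the tool's x, y, z as a fraction of full scale, then the turn, a rotation vector about the tool's x, y, z as a fraction of full scale, then the opening, from -1 (shut) to 1 (fully open). A call has 1 to 20 rows; each row is the pose to reach, as a shift and turn from the pose commanded when the call began, along the tool's axes at that moment; what a row does not reach only later rows make up. Full scale, the value 1, is 0.12 m for a shift and 90 degrees for a turn. A row lasts 1/12 s, in which the tool goes at most 41.7 mm and 7.16 degrees, less where a joint would pass 70% of its speed; a pose out of reach is approached as far as the arm can. A call with a number of a shift or a turn outside -1 to 1 is refused whole. A call with a gripper value outside its range is refused whole. The fingers move at their own pace and stop on an object; "grip_force" is the grip in N (left out, the last holds). Time passes only in rows, so rows that repeat a pose let the fingers close. It gives the time, the measured TCP pose, the force, the opening and the grip force at its end, in the units of the state.
- r.observe(): the state, without advancing time (a new reading comes with each control period).
- r.capture(name): name is "scene" or "top" or "wrist"; returns a dict with "frame" (480x640x3 uint8, blue, green, red), "z_map" (480x640 float32, m along the optical axis (not along the pixel's ray), 0 where there is no reading), "mtx" (3x3 intrinsics, pixels), "position" and "attitude" of the camera in the world. Camera axes: x right, y up, looking along -z (the intrinsics and any distortion apply to the point x, -y, -z); pixel columns grow to the right and rows downward; lengths in m; the calibration is good to about 2 mm. A picture is of the moment at which its call begins.
- r.finish_job(): hands the job in; it is judged then, once.
The state is a dict: "t": time; "joints": joint angles; "qd": joint speeds; "joint_efforts": joint torques, N m; "position": TCP position; "ee_rot": TCP orientation; "wrist_force": force on the tool from outside, world axes, zero at the start; "ft_torque": the same for the moment, N m; "gripper_width": opening from 0.0 (shut) to 1.0 (fully open); "grip_force": force on a finger pad.
Only numpy, scipy, OpenCV 4.12 (cv2) and the standard library are available. Lean on these libraries where they do the work, as an engineer would, in place of code of your own. Each camera call takes 0.05 s, during which the arm holds its last target. There are 200 camera calls.

## Task

Date and seal every bracelet case on the grey mat, one at a time in the order red, blue, green (one colour may be missing): slide the case lengthwise into the press until you feel the stop hidden in the hood, wherever it has been clamped today, and keep it pushed gently against the stop for a good second so that the marker dates its end. Leave it there, press the red plunger head right down onto the case and keep it down for a good second, then draw the case out and put it in the wooden tray. At the end all the cases lie flat side by side on the tray's floor, the plunger is up, and nothing else on the table has been disturbed.

Things in the scene. Friction and masses are not known exactly. Their poses are not given: they have to be found in the camera images.
- case_red: closed dark red bracelet case: rigid box 140 long (own x) x 50 wide (own y) x 28 high, thin brass line round it, same at both ends; origin at the centre of its underside; 0.2 to 0.33 kg. None if absent this time
- case_blue: closed blue bracelet case: rigid box 140 long (own x) x 50 wide (own y) x 28 high, thin brass line round it, same at both ends; origin at the centre of its underside; 0.2 to 0.33 kg. None if absent this time
- case_green: closed green bracelet case: rigid box 140 long (own x) x 50 wide (own y) x 28 high, thin brass line round it, same at both ends; origin at the centre of its underside; 0.2 to 0.33 kg. None if absent this time
- mat: grey mat fixed on the table, 300 (own x) x 340 (own y) x 3 thick; the cases start on it; origin at the centre of its underside
- press: grey bench sealing press, fixed; origin on the table; own x points from its open front (robot's side) to its hood at the back, own y across. Flat bed 12 high, own x -150 to +120, own y -60 to +60. A case goes in flat on the bed along own x from the front, into the hood; its near end always stays clear outside, to be gripped from above about 24 from that end
- hood_mouth (a point): foot of the hood's open front, at own x +55 of the press, at bed height: a tunnel 58 wide and 34 high above the bed, hood 110 high outside, 86 wide, back to own x +120. In front of it two straight low guides, 10 above the bed, own x 0 to +55 of the press, inner faces at own y -29 and +29. An arm 30 wide, 88 to 110 above the table, reaches forward from the hood to own x +26
- back_stop: the back stop hidden in the hood; origin is a point of its fixed mounting (own x +100 of the press), NOT the stop itself. The stop's flat face, 46 wide, 28 high, is clamped anywhere from own x +54 to +80 of the press, different each time and hidden from above and the sides: only felt. The centre of a case at the stop is thus at own x -16 to +10. The face is rigid and does not give
- plunger_top (a point): centre of the top of the red round plunger head (36 diameter, 16 high), at own x +40 of the press, 152 above the table when up. Its stem (12 thick) carries a brass pad, 24 diameter, underside 56 above the table when up: 16 above the lid of a case on the bed
- plunger (a joint): how far the plunger is pressed down, m: 0 up; 0.016 when the pad meets the lid of a case on the bed; 0.020 its end without a case. Spring: 2.5 N at the start to 6.5 N at 0.016; returns up by itself
- tray: shallow open tray of light wood, fixed, 200 (own x) x 290 (own y) outside, walls 6 thick and 16 high, floor 6 thick; origin at the centre of its underside. Three cases fit side by side, long side along own x, at own y about -85, 0 and +85
- bead_pot: bystander: little white pot with gold beads on a corner of the mat, 48 across, 24 high; origin under its centre
- pliers: bystander: pliers with red handles, about 150 long, 14 high, lying beyond the tray; origin under the pivot, jaws to own +x
- wire_spool: bystander: copper wire spool, 60 across, 40 high; origin under its centre
- bead_jar: bystander: amber jar with brass cap, 60 across, 85 high; origin under its centre
- glue: bystander: slim green bottle with blue cap, 44 across, 100 high; origin under its centre
- mug: bystander: blue mug, 80 across, 90 high; origin under its centre
There are look-alikes about, which are no part of the job. What is shaped like the case_red but orange or white is not meant.

How it is judged:
On the way, in this order (a step that is already met when the one before it is completed fails the run):
1. the red case lies in the press pushed against the hidden stop with over 3 N for 0.7 s (x of case_red in the frame of press between -0.022 and 0.017 m and y of case_red in the frame of press between -0.01 and 0.01 m and z of case_red in the frame of press below 0.018 m and contact force between case_red and back_stop above 3 N), for 0.7 s.
2. with the red case still in the press, the plunger is down on it (its top under 125.5 mm above the case's underside) for 0.7 s (x of case_red in the frame of press between -0.022 and 0.017 m and y of case_red in the frame of press between -0.01 and 0.01 m and z of case_red in the frame of press below 0.018 m and z of plunger_top in the frame of case_red below 0.1255 m), for 0.7 s.
3. the blue case lies in the press pushed against the hidden stop with over 3 N for 0.7 s (x of case_blue in the frame of press between -0.022 and 0.017 m and y of case_blue in the frame of press between -0.01 and 0.01 m and z of case_blue in the frame of press below 0.018 m and contact force between case_blue and back_stop above 3 N), for 0.7 s.
4. with the blue case still in the press, the plunger is down on it (its top under 125.5 mm above the case's underside) for 0.7 s (x of case_blue in the frame of press between -0.022 and 0.017 m and y of case_blue in the frame of press between -0.01 and 0.01 m and z of case_blue in the frame of press below 0.018 m and z of plunger_top in the frame of case_blue below 0.1255 m), for 0.7 s.
5. the green case lies in the press pushed against the hidden stop with over 3 N for 0.7 s (x of case_green in the frame of press between -0.022 and 0.017 m and y of case_green in the frame of press between -0.01 and 0.01 m and z of case_green in the frame of press below 0.018 m and contact force between case_green and back_stop above 3 N), for 0.7 s.
6. with the green case still in the press, the plunger is down on it (its top under 125.5 mm above the case's underside) for 0.7 s (x of case_green in the frame of press between -0.022 and 0.017 m and y of case_green in the frame of press between -0.01 and 0.01 m and z of case_green in the frame of press below 0.018 m and z of plunger_top in the frame of case_green below 0.1255 m), for 0.7 s.
At the end, for the whole second after the job is handed in: every case flat on the tray's floor (centre within 50 mm along and 125 mm across of the tray's middle, tilt under 0.12 rad), at rest, plunger up (x of case_red in the frame of tray between -0.05 and 0.05 m and y of case_red in the frame of tray between -0.125 and 0.125 m and z of each of case_red, case_blue, case_green in the frame of tray below 0.015 m and angle between each of case_red, case_blue, case_green's own z axis and vertical below 0.12 rad and x of case_blue in the frame of tray between -0.05 and 0.05 m and y of case_blue in the frame of tray between -0.125 and 0.125 m and x of case_green in the frame of tray between -0.05 and 0.05 m and y of case_green in the frame of tray between -0.125 and 0.125 m and linear speed of each of case_red, case_blue, case_green below 0.02 m/s and value of joint plunger below 0.003 m); the robot touches nothing.
It fails at once if the robot rams a case against the hidden stop (over 45 N) ((contact force between case_red and back_stop above 45 N and contact force between the fingers and case_red above 2 N) or (contact force between case_blue and back_stop above 45 N and contact force between the fingers and case_blue above 2 N) or (contact force between case_green and back_stop above 45 N and contact force between the fingers and case_green above 2 N)).
It fails at once if a bystander is shifted by more than 50 mm or tipped over (distance of any of bead_pot, pliers, wire_spool, bead_jar, glue, mug from where it was at the start of the episode above 0.05 m or angle between any of bead_pot, pliers, wire_spool, bead_jar, glue, mug's own z axis and vertical above 0.6 rad).
Of case_red, case_blue, case_green only 2 to 3 are there at a start; the rules pass over those that are not, and their reading is None.
At some moment in a run one of case_red, case_blue, case_green may be knocked a few centimetres aside while the robot is not near it.
Once in a run the grip may slacken for a moment while it holds something.
It also fails if it takes over 210 s, if anything falls off the work surface, if the arm or the gripper's body presses on something with over 40 N, if the wrist force passes 120 N, or if a joint passes its speed limit or range.

## Working session

There is one attempt and no reset: what is moved stays moved. The work goes in short steps, Python scripts to look and compute and a tool call to move; the robot and the scene stay as the last step left them, time stands still between calls to the robot, and variables do not carry over. Pictures are saved under pics/ and viewed, at most 14 in all, crops included, and the job is handed in when it is done.

Besides the shell and the picture viewer there is one more tool, called after ">>>" as name(argument=value, ...), one argument or row to a line, values as JSON. servo_tool: Moves the arm, as the interface text tells. Shift numbers are shares of 0.12 m and turn numbers shares of 90 degrees, none past 1 either way. Its arguments: {"type":"object","properties":{"targets":{"type":"array"},"grip_force":{"type":"number"}},"required":["targets"]}

```bash
ls; mkdir -p pics; python3 - <<'E'
from plant import r
import cv2,numpy as np
s=r.observe();print({k:np.round(v,3).tolist() for k,v in s.items()})
for n in("scene","top"):
    c=r.capture(n);cv2.imwrite(f"pics/{n}0.png",c["frame"]);np.savez(f"pics/{n}0.npz",**c)
    print(n,c["mtx"].tolist(),c["position"],c["attitude"],[k for k in c])
E
```

```text
pics
{'t': 0.0, 'joints': [1.296, 0.418, -0.01, 1.614, 0.005, 1.111, -0.053], 'qd': [-0.001, -0.001, -0.0, 0.001, -0.001, -0.001, 0.001], 'joint_efforts': [0.002, -85.124, 0.639, -42.599, -0.049, 0.019, 0.0], 'position': [0.144, -0.608, 0.176], 'ee_rot': [-3.14, 0.0, 0.233], 'wrist_force': [0.461, 0.086, -1.417], 'ft_torque': [0.0, -0.023, 0.023], 'grip_force': 0.0, 'gripper_width': 1.002}
scene [[583.6065358051959, 0.0, 319.3880284507402], [0.0, 583.6065358051959, 241.05286386110143], [0.0, 0.0, 1.0]] [ 1.07084596 -0.74823741  1.05050428] [ 0.8231365  -0.01913307  0.58624829] ['frame', 'z_map', 'mtx', 'position', 'attitude']
top [[542.6740140512876, 0.0, 321.6581202425582], [0.0, 542.6740140512876, 244.53769690015034], [0.0, 0.0, 1.0]] [0.32516859 0.09709168 1.7879512 ] [ 0.12350486  0.01233833 -1.56992312] ['frame', 'z_map', 'mtx', 'position', 'attitude']
```

View pics/top0.png

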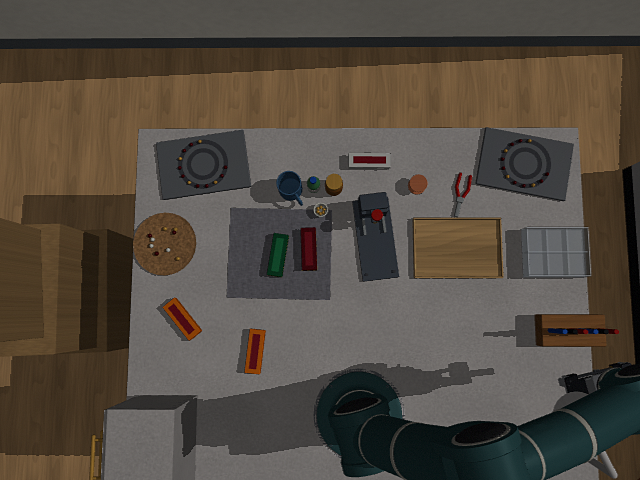

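View pics/scene0.png

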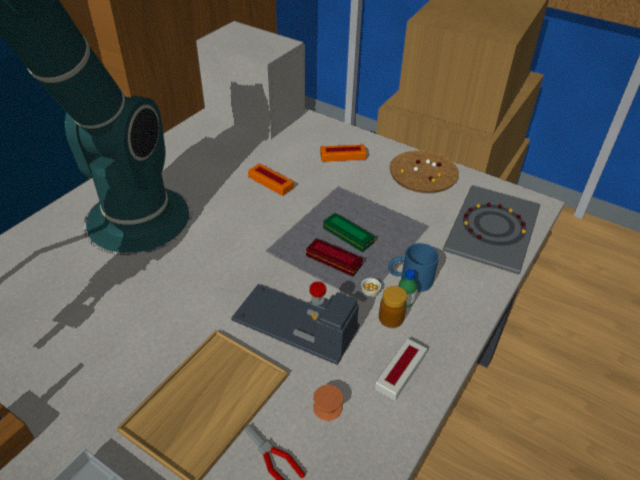

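```bash
cat >h.py <<'E'
import numpy as np,cv2
from scipy.spatial.transform import Rotation as Ro
def Rc(c): return Ro.from_euler('xyz',c["attitude"]).as_matrix()
def ray(c,uv):
    uv=np.atleast_2d(uv).astype(float);K=c["mtx"]
    d=np.c_[(uv[:,0]-K[0,2])/K[0,0],-(uv[:,1]-K[1,2])/K[1,1],-np.ones(len(uv))]
    return np.array(c["position"]),d@Rc(c).T
def plane(c,uv,z):
    o,d=ray(c,uv);return o+d*((z-o[2])/d[:,2])[:,None]
def depth(c,uv):
    o,d=ray(c,uv);q=np.atleast_2d(uv).round().astype(int);return o+d*c["z_map"][q[:,1],q[:,0]][:,None]
def tri(c1,p1,c2,p2):
    o1,d1=ray(c1,p1);o2,d2=ray(c2,p2);d1,d2=d1[0],d2[0]
    t=np.linalg.lstsq(np.c_[d1,-d2],o2-o1,rcond=None)[0]
    a,b=o1+t[0]*d1,o2+t[1]*d2;return (a+b)/2,np.linalg.norm(a-b)
def world(c):
    v,u=np.mgrid[0:480,0:640];return depth(c,np.c_[u.ravel(),v.ravel()]).reshape(480,640,3)
def hsv(c,lo,hi):return cv2.inRange(cv2.cvtColor(c["frame"],cv2.COLOR_BGR2HSV),np.array(lo),np.array(hi))
def blobs(m,amin=80):
    n,l,st,ce=cv2.connectedComponentsWithStats(m);return [(l==i) for i in range(1,n) if st[i,4]>amin]
def rect(P):
    """points (n,>=2) world -> centre, long, short, yaw of long side"""
    (c,(w,h),a)=cv2.minAreaRect((P[:,:2]*1000).astype(np.float32))
    if w<h:w,h,a=h,w,a+90
    return np.round([c[0]/1e3,c[1]/1e3,w/1e3,h/1e3],4),(a+90)%180-90
RED=lambda c:hsv(c,(0,120,40),(8,255,190))|hsv(c,(172,120,40),(180,255,190))
GREEN=lambda c:hsv(c,(55,120,30),(85,255,255))
BLUE=lambda c:hsv(c,(100,120,30),(125,255,255))
E
python3 - <<'E'
from h import *
c=dict(np.load("pics/top0.npz"));W=world(c);h_=cv2.cvtColor(c["frame"],cv2.COLOR_BGR2HSV)
for n,u,v in [("red",309,249),("green",277,255),("orange",182,318),("mat",245,280),("pressbed",380,255),("hood",373,203),("tray",455,250),("head",377,215)]:
    print(n,W[v,u].round(3),h_[v,u])
for n,m in(("red",RED(c)),("green",GREEN(c)),("blue",BLUE(c))):
    for b in blobs(m,60):print(n,np.argwhere(b).mean(0)[::-1].round(),b.sum(),rect(W[b]),np.median(W[b][:,2]).round(3))
for n,u0,v0 in(("jar",334,184),("glue",313,184),("mug",290,186),("pot",320,211),("spool",418,184),("pliers",461,195)):
    print(n,W[v0,u0].round(3))
cv2.imwrite("pics/crop1.png",cv2.resize(c["frame"][120:320,220:520],None,fx=2.6,fy=2.6,interpolation=2))
E
```

```text
red [0.528 0.16  0.038] [177 212  77]
green [0.509 0.264 0.035] [ 73 182  70]
orange [0.305 0.567 0.035] [177 214  74]
mat [ 0.43   0.373 -0.003] [120  13  77]
pressbed [ 0.511 -0.073  0.009] [106  52  54]
hood [ 0.664 -0.043  0.114] [103  45  51]
tray [ 0.528 -0.32   0.006] [ 16 126 107]
head [ 0.619 -0.051  0.154] [  1 227  99]
red [369. 159.] 211 (array([0.5978, 0.0485, 0.5442, 0.1032]), -20.85381317138672) 0.03
red [458. 185.] 83 (array([ 0.5395, -0.1417,  0.6397,  0.0521]), -43.44673538208008) 0.012
red [468. 186.] 81 (array([ 0.5398, -0.1542,  0.6598,  0.0407]), -45.971126556396484) 0.012
red [377. 215.] 110 (array([ 0.6268, -0.0534,  0.0492,  0.0341]), -28.279380798339844) 0.152
red [309. 248.] 617 (array([0.4606, 0.1505, 0.2843, 0.0627]), 9.109912872314453) 0.032
red [181. 318.] 256 (array([0.2935, 0.3586, 0.5186, 0.0925]), 86.7954330444336) 0.03
red [254. 351.] 259 (array([0.2685, 0.2468, 0.3076, 0.0887]), -53.17599105834961) 0.029
green [314. 184.] 74 (array([0.7384, 0.1457, 0.0377, 0.0289]), -73.63634490966797) 0.07
green [277. 254.] 632 (array([0.4331, 0.2224, 0.3093, 0.1174]), 28.462055206298828) 0.032
blue [289. 186.] 538 (array([0.5558, 0.1526, 0.4693, 0.0757]), 21.90239906311035) 0.027
blue [558. 331.] 86 (array([ 0.2691, -0.6019,  0.0346,  0.0131]), 86.44261169433594) 0.135
jar [0.731 0.079 0.09 ]
glue [0.732 0.146 0.087]
mug [0.743 0.225 0.014]
pot [0.659 0.125 0.004]
spool [ 0.743 -0.198  0.037]
pliers [ 0.714 -0.347  0.001]
```

View pics/crop1.png

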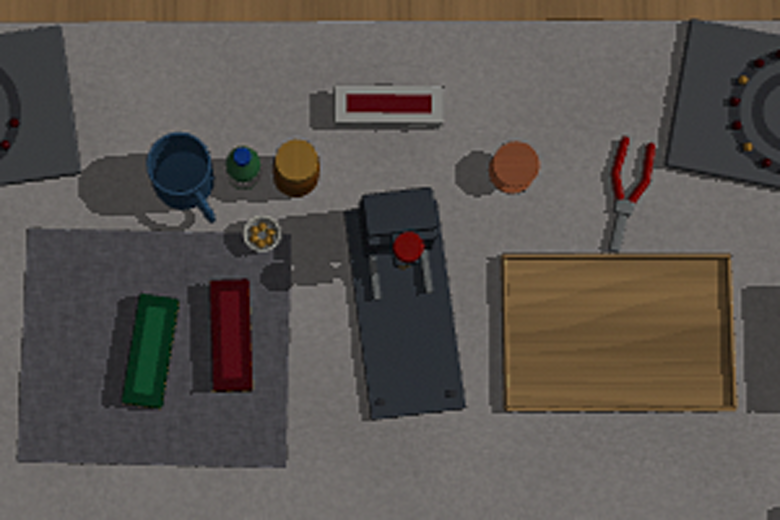

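The crop shows the plain red (309,249 in the top picture) and plain green (277,255) cases on the grey mat. The look-alikes are orange at (182,318) and (254,351) and white at (369,160), all off the mat with red inlays. There is no blue case. The ones meant are red and green on the mat.

>>> servo_tool(
  targets=[0, 0, -1, 0, 0, 0.148, 1, 0, 0, -1, 0, 0, 0.148, 1, 0, 0, -1, 0, 0, 0.148, 1, 0, 0, -1, 0, 0, 0.148, 1, 0, 0, -1, 0, 0, 0.148, 1],
)

```text
t: 0.52
position: [0.1444, -0.6088, 0.2982]
ee_rot: [3.139, -0.001, 0.001]
wrist_force: [-0.1, 0.5, -1.5]
gripper_width: 0.999
grip_force: 0.0
```

>>> servo_tool(
  targets=[0.467, -0.914, -0.14, 0, 0, 0, 1, 0.467, -0.914, -0.14, 0, 0, 0, 1, 0.467, -0.914, -0.14, 0, 0, 0, 1, 0.467, -0.914, -0.14, 0, 0, 0, 1, 0.467, -0.914, -0.14, 0, 0, 0, 1],
)

```text
t: 0.93
position: [0.2012, -0.4968, 0.3128]
ee_rot: [-3.141, 0.0, 0.003]
wrist_force: [-1.4, -0.0, -0.1]
gripper_width: 0.997
grip_force: 0.0
```

>>> servo_tool(
  targets=[0.467, -0.914, -0.14, 0, 0, 0, 1, 0.467, -0.914, -0.14, 0, 0, 0, 1, 0.467, -0.914, -0.14, 0, 0, 0, 1, 0.467, -0.914, -0.14, 0, 0, 0, 1, 0.467, -0.914, -0.14, 0, 0, 0, 1],
)

```text
t: 1.35
position: [0.2566, -0.3881, 0.3297]
ee_rot: [-3.141, 0.0, 0.002]
wrist_force: [-0.3, -0.9, 0.0]
gripper_width: 1.002
grip_force: 0.0
```

>>> servo_tool(
  targets=[0.467, -0.914, -0.14, 0, 0, 0, 1, 0.467, -0.914, -0.14, 0, 0, 0, 1, 0.467, -0.914, -0.14, 0, 0, 0, 1, 0.467, -0.914, -0.14, 0, 0, 0, 1, 0.467, -0.914, -0.14, 0, 0, 0, 1],
)

```text
t: 1.77
position: [0.3124, -0.2792, 0.3465]
ee_rot: [-3.141, 0.0, 0.001]
wrist_force: [-0.4, -0.6, 0.4]
gripper_width: 1.003
grip_force: 0.0
```

>>> servo_tool(
  targets=[0.467, -0.914, -0.14, 0, 0, 0, 1, 0.467, -0.914, -0.14, 0, 0, 0, 1, 0.467, -0.914, -0.14, 0, 0, 0, 1, 0.467, -0.914, -0.14, 0, 0, 0, 1, 0.467, -0.914, -0.14, 0, 0, 0, 1],
)

```text
t: 2.18
position: [0.3685, -0.17, 0.3632]
ee_rot: [-3.141, 0.001, 0.001]
wrist_force: [-0.4, -0.7, 0.1]
gripper_width: 1.0
grip_force: 0.0
```

>>> servo_tool(
  targets=[0.467, -0.914, -0.14, 0, 0, 0, 1, 0.467, -0.914, -0.14, 0, 0, 0, 1, 0.467, -0.914, -0.14, 0, 0, 0, 1, 0.467, -0.914, -0.14, 0, 0, 0, 1, 0.467, -0.914, -0.14, 0, 0, 0, 1, 0.467, -0.914, -0.14, 0, 0, 0, 1, 0.467, -0.914, -0.14, 0, 0, 0, 1],
)

```text
t: 2.77
position: [0.4238, -0.062, 0.3798]
ee_rot: [-3.141, 0.001, -0.003]
wrist_force: [-1.1, 0.0, -0.2]
gripper_width: 1.0
grip_force: 0.0
```

```bash
python3 - <<'E'
from plant import r
from h import *
c=r.capture("wrist");np.savez("pics/w1.npz",**c);cv2.imwrite("pics/w1.png",c["frame"]);print(c["position"],c["attitude"],c["mtx"][0,0])
E
```

```text
[ 0.50024235 -0.0628753   0.58770248] [-2.66860420e-01  7.79756008e-04 -1.57350853e+00] 380.1502732018546
```

>>> servo_tool(
  targets=[0.4, -1, 0, 0, 0, 0, 1, 0.4, -1, 0, 0, 0, 0, 1, 0.4, -1, 0, 0, 0, 0, 1, 0.4, -1, 0, 0, 0, 0, 1, 0.4, -1, 0, 0, 0, 0, 1, 0.4, -1, 0, 0, 0, 0, 1],
)

```text
t: 3.32
position: [0.4721, 0.059, 0.3801]
ee_rot: [-3.142, 0.001, -0.001]
wrist_force: [-0.4, -0.1, 0.5]
gripper_width: 0.997
grip_force: 0.0
```

```bash
python3 - <<'E'
from plant import r
from h import *
c=r.capture("wrist");np.savez("pics/w2.npz",**c);cv2.imwrite("pics/w2.png",c["frame"]);print(c["position"],c["attitude"])
a=cv2.imread("pics/w1.png");cv2.imwrite("pics/w12.png",cv2.resize(np.vstack([a,c["frame"]]),None,fx=.62,fy=.62))
E
```

```text
[0.5485487  0.05840576 0.58795684] [-2.66591556e-01  2.01759861e-04 -1.57110374e+00]
```

View pics/w12.png

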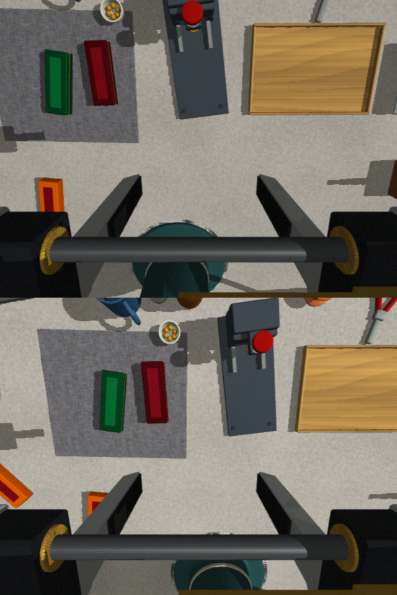

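The two wrist pictures (scaled 0.62) show red (100,73 / 154,392), green (58,82 / 113,400), the press (195,70 / 250,370) and the tray, all unoccluded.

```bash
cat >meas.py <<'E'
from h import *
def top(c,m,zlo,zhi):
    W=world(c);b=max(blobs(m),key=np.sum);g=b&(W[...,2]>zlo)&(W[...,2]<zhi)
    g=cv2.morphologyEx(g.astype(np.uint8),cv2.MORPH_OPEN,np.ones((3,3)))
    g=max(blobs(g),key=np.sum);z=np.median(W[g][:,2])
    (u,v),_,_=R=cv2.minAreaRect(np.argwhere(g)[:,::-1].astype(np.float32))
    P=plane(c,np.argwhere(g)[:,::-1],z)
    return rect(P),z.round(4),(u,v)
def show(c,n,m,zlo,zhi):
    (a,y),z,uv=top(c,m,zlo,zhi);print(n,a,"yaw",round(y,2),"z",z,np.round(uv,1));return uv
E
python3 - <<'E'
from meas import *
C=[dict(np.load(f"pics/w{i}.npz")) for i in(1,2)]
for n,f in(("red",RED),("green",GREEN)):
    p=[show(c,n,f(c),.024,.040) for c in C];X,e=tri(C[0],p[0],C[1],p[1]);print("  tri",X.round(4),e.round(4))
dark=lambda c:hsv(c,(95,25,20),(120,120,110))
head=lambda c:hsv(c,(0,180,60),(8,255,255))|hsv(c,(172,180,60),(180,255,255))
p=[]
for c in C:
    show(c,"bed",dark(c),.004,.020)
    W=world(c);b=[b for b in blobs(head(c)&((W[...,2]>.13)*255).astype(np.uint8),50)]
    b=max(b,key=np.sum);uv=cv2.minEnclosingCircle(np.argwhere(b)[:,::-1].astype(np.float32));p.append(uv[0]);print("head",np.round(uv[0],1),uv[1],plane(c,[uv[0]],.152).round(4),W[b][:,2].max())
    show(c,"tray floor",hsv(c,(8,60,60),(25,255,255)),.0,.011)
    show(c,"tray",hsv(c,(8,60,60),(25,255,255)),.0,.022)
X,e=tri(C[0],p[0],C[1],p[1]);print("head tri",X.round(4),e)
E
```

```text
red [0.5314 0.16   0.138  0.0504] yaw 2.19 z 0.0308 [160.6 117. ]
red [0.5318 0.1611 0.1378 0.0494] yaw 2.26 z 0.0307 [248.8 152.3]
  tri [0.5342 0.1619 0.0273] 0.0001
green [0.5112 0.2612 0.138  0.0505] yaw -8.52 z 0.0308 [ 90.5 132. ]
green [0.5115 0.2617 0.1374 0.0497] yaw -8.68 z 0.0307 [179.6 166.6]
  tri [0.5142 0.2625 0.0286] 0.0003
bed [ 0.5554 -0.0593  0.2439  0.1177] yaw 6.97 z 0.0117 [316.9  95.8]
head [311.5  19.5] 19.81171226501465 [[ 0.6208 -0.0532  0.152 ]] 0.587702481306426
tray floor [ 0.5381 -0.3299  0.2809  0.1891] yaw 89.85 z 0.0057 [510. 111.]
tray [ 0.5381 -0.3299  0.2979  0.2027] yaw -89.84 z 0.0058 [510.5 111. ]
bed [ 0.5671 -0.0572  0.2671  0.1181] yaw 7.05 z 0.0116 [401.5 123.5]
head [423.   70.5] 18.848176956176758 [[ 0.6212 -0.0493  0.152 ]] 0.5879568414034043
tray floor [ 0.5376 -0.3129  0.2433  0.1883] yaw 89.98 z 0.0056 [561.  146.5]
tray [ 0.5378 -0.3078  0.2562  0.2011] yaw 89.98 z 0.0057 [557. 146.]
head tri [ 0.6238 -0.0527  0.139 ] 0.0010678524764613309
```

>>> servo_tool(
  targets=[0.495, -0.846, 1, 0, 0, -0.024, 0.5, 0.495, -0.846, 1, 0, 0, -0.024, 0.5, 0.495, -0.846, 1, 0, 0, -0.024, 0.5, 0.495, -0.846, 1, 0, 0, -0.024, 0.5, 0.495, -0.846, 1, 0, 0, -0.024, 0.5, 0.495, -0.846, 1, 0, 0, -0.024, 0.5, 0.495, -0.846, 1, 0, 0, -0.024, 0.5],
  grip_force=30,
)

```text
t: 3.95
position: [0.5318, 0.1603, 0.261]
ee_rot: [3.141, -0.0, 0.036]
wrist_force: [-0.5, -0.6, -0.4]
gripper_width: 0.749
grip_force: 0.0
```

>>> servo_tool(
  targets=[0, 0, 1, 0, 0, 0, 0.5, 0, 0, 1, 0, 0, 0, 0.5, 0, 0, 1, 0, 0, 0, 0.5, 0, 0, 1, 0, 0, 0, 0.5, 0, 0, 1, 0, 0, 0, 0.5],
)

```text
t: 4.37
position: [0.5318, 0.1604, 0.1417]
ee_rot: [3.141, 0.0, 0.036]
wrist_force: [0.9, -0.3, 0.9]
gripper_width: 0.748
grip_force: 0.0
```

```bash
python3 - <<'E'
from plant import r
from meas import *
s=r.observe();print(s["position"],s["ee_rot"],s["gripper_width"])
c=r.capture("wrist");np.savez("pics/w3.npz",**c);print(c["position"])
show(c,"red",RED(c),.024,.040);show(c,"green",GREEN(c),.024,.04)
cv2.imwrite("pics/w3.png",c["frame"])
E
```

```text
[0.53175997 0.16043898 0.14169714] [3.14090487e+00 2.61840426e-04 3.62638020e-02] 0.7478889889632939
[0.60796584 0.16281322 0.34960058]
red [0.5321 0.1618 0.1377 0.0487] yaw 2.21 z 0.0307 [318.5 229. ]
green [0.5124 0.262  0.1385 0.0496] yaw -8.71 z 0.0307 [202.1 246.2]
```

View pics/w3.png

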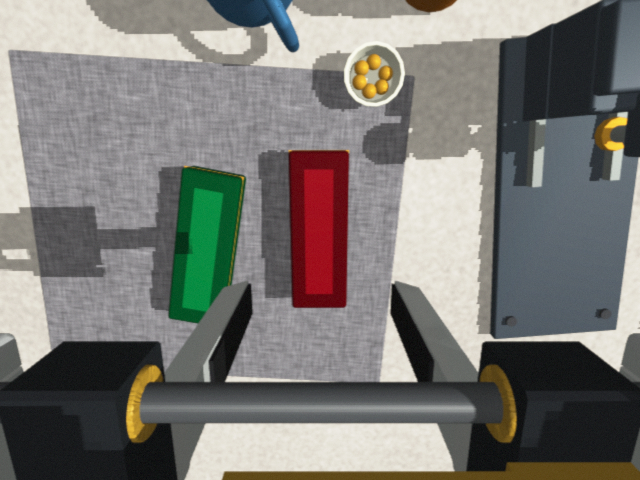

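The picture shows red at (318,229) aligned between the fingers, green at (207,245) clear, and the pot at (374,75).

>>> servo_tool(
  targets=[0, -0.009, 1, 0, 0, 0, 0.5, 0, -0.009, 1, 0, 0, 0, 0.5, 0, -0.009, 1, 0, 0, 0, 0.5, 0, -0.009, 1, 0, 0, 0, 0.5, 0, -0.009, 1, 0, 0, 0, 0.5],
)

```text
t: 4.83
position: [0.5326, 0.1631, 0.0226]
ee_rot: [-3.141, -0.001, 0.038]
wrist_force: [-0.7, 0.1, 1.3]
gripper_width: 0.748
grip_force: 0.0
```

>>> servo_tool(
  targets=[0, 0, 0.11, 0, 0, 0, 0.5, 0, 0, 0.11, 0, 0, 0, 0.5, 0, 0, 0.11, 0, 0, 0, -1, 0, 0, 0.11, 0, 0, 0, -1, 0, 0, 0.11, 0, 0, 0, -1, 0, 0, 0.11, 0, 0, 0, -1, 0, 0, 0.11, 0, 0, 0, -1, 0, 0, 0.11, 0, 0, 0, -1],
  grip_force=30,
)

```text
t: 5.5
position: [0.5316, 0.163, 0.0075]
ee_rot: [-3.141, -0.0, 0.038]
wrist_force: [0.2, 0.0, -0.4]
gripper_width: 0.36
grip_force: 0.0
```

>>> servo_tool(
  targets=[0, 0, -0.2, 0, 0, 0, -1, 0, 0, -0.6, 0, 0, 0, -1, 0, 0, -0.6, 0, 0, 0, -1, 0, 0, -0.6, 0, 0, 0, -1, 0, 0, -0.6, 0, 0, 0, -1],
)

```text
t: 5.92
position: [0.5318, 0.1629, 0.0795]
ee_rot: [3.142, -0.001, 0.038]
wrist_force: [-0.1, -0.1, 0.4]
gripper_width: 0.02
grip_force: 0.0
```

The fingers shut without meeting anything, so I will look at what happened.

```bash
python3 - <<'E'
from plant import r
from meas import *
s=r.observe();print(s["position"],s["ee_rot"],s["gripper_width"])
c=r.capture("wrist");t=r.capture("top")
show(c,"red",RED(c),.02,.06);show(c,"green",GREEN(c),.02,.06)
cv2.imwrite("pics/w4.png",np.hstack([cv2.resize(c["frame"],(480,360)),cv2.resize(t["frame"][180:330,220:350],(312,360))]))
E
```

```text
[0.53177808 0.16285422 0.07954945] [ 3.14151217e+00 -9.67919977e-04  3.77421516e-02] 0.02039097525280343
red [0.5319 0.1618 0.1375 0.0488] yaw 2.23 z 0.0307 [321.5 248. ]
green [0.5124 0.2616 0.1387 0.0498] yaw -8.72 z 0.0307 [179.9 268.6]
```

View pics/w4.png

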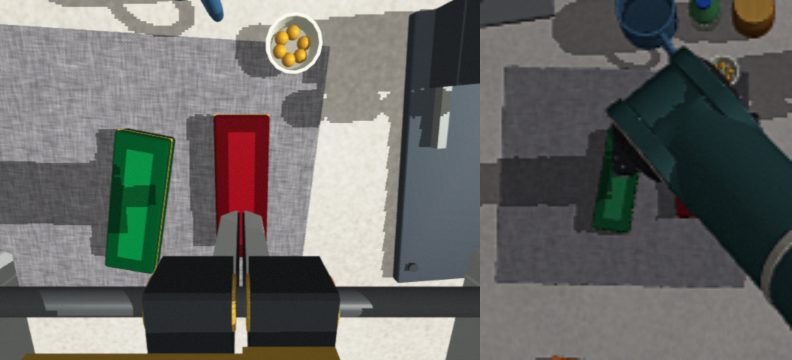

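```bash
python3 - <<'E'
from plant import r
from meas import *
c=r.capture("wrist");np.savez("pics/w5.npz",**c);W=world(c);s=r.observe();print(s["position"],c["position"])
for v in range(270,400,8):print(v,[W[v,u].round(3).tolist() for u in(300,314,330,345)])
E
```

```text
[0.53095313 0.1628117  0.07836463] [0.60744135 0.16515246 0.28633987]
270 [[0.519, 0.177, 0.03], [0.519, 0.167, 0.031], [0.52, 0.155, 0.032], [0.52, 0.145, 0.029]]
278 [[0.513, 0.176, 0.031], [0.513, 0.166, 0.031], [0.514, 0.155, 0.031], [0.515, 0.144, 0.031]]
286 [[0.54, 0.173, 0.115], [0.54, 0.166, 0.114], [0.541, 0.158, 0.115], [0.509, 0.144, 0.032]]
294 [[0.54, 0.172, 0.125], [0.54, 0.166, 0.125], [0.54, 0.158, 0.124], [0.541, 0.152, 0.124]]
302 [[0.54, 0.172, 0.133], [0.54, 0.166, 0.133], [0.541, 0.159, 0.134], [0.541, 0.152, 0.134]]
310 [[0.541, 0.171, 0.143], [0.54, 0.165, 0.142], [0.541, 0.159, 0.142], [0.541, 0.153, 0.143]]
318 [[0.54, 0.171, 0.15], [0.54, 0.165, 0.148], [0.54, 0.159, 0.148], [0.541, 0.153, 0.149]]
326 [[0.54, 0.17, 0.156], [0.54, 0.165, 0.156], [0.54, 0.159, 0.156], [0.54, 0.153, 0.155]]
334 [[0.54, 0.17, 0.162], [0.54, 0.165, 0.162], [0.541, 0.159, 0.162], [0.541, 0.154, 0.162]]
342 [[0.564, 0.168, 0.21], [0.54, 0.165, 0.168], [0.564, 0.161, 0.21], [0.564, 0.158, 0.21]]
350 [[0.564, 0.168, 0.214], [0.541, 0.165, 0.174], [0.564, 0.162, 0.213], [0.565, 0.158, 0.214]]
358 [[0.565, 0.168, 0.218], [0.54, 0.165, 0.177], [0.564, 0.162, 0.216], [0.564, 0.158, 0.216]]
366 [[0.564, 0.168, 0.219], [0.562, 0.165, 0.216], [0.565, 0.162, 0.22], [0.564, 0.159, 0.219]]
374 [[0.564, 0.168, 0.222], [0.562, 0.165, 0.219], [0.564, 0.162, 0.222], [0.564, 0.159, 0.222]]
382 [[0.564, 0.167, 0.225], [0.562, 0.165, 0.222], [0.565, 0.162, 0.225], [0.564, 0.159, 0.225]]
390 [[0.565, 0.167, 0.228], [0.561, 0.165, 0.223], [0.563, 0.162, 0.226], [0.565, 0.159, 0.227]]
398 [[0.563, 0.167, 0.227], [0.559, 0.165, 0.223], [0.563, 0.162, 0.227], [0.563, 0.159, 0.228]]
```

The visible fingertips sit about 34 mm above the reported TCP. The camera heights agree with the known heights, so I will pin that offset down.

```bash
python3 - <<'E'
from meas import *
c=dict(np.load("pics/w5.npz"));W=world(c)
for v in range(278,290):print(v,[W[v,u,2].round(4) for u in(300,306,312,326,332,338)])
c=dict(np.load("pics/w3.npz"));W=world(c)
for n,b in(("L",np.s_[270:420,150:260]),("R",np.s_[270:420,390:480])):
    P=W[b].reshape(-1,3);P=P[(P[:,2]>.06)];i=np.argsort(P[:,2])[:8];print(n,P[i].round(4).tolist())
E
```

```text
278 [np.float64(0.0305), np.float64(0.0311), np.float64(0.0307), np.float64(0.0311), np.float64(0.0309), np.float64(0.0307)]
279 [np.float64(0.0307), np.float64(0.0306), np.float64(0.0311), np.float64(0.0312), np.float64(0.0315), np.float64(0.0305)]
280 [np.float64(0.031), np.float64(0.0306), np.float64(0.0319), np.float64(0.032), np.float64(0.0319), np.float64(0.0296)]
281 [np.float64(0.031), np.float64(0.0303), np.float64(0.03), np.float64(0.1089), np.float64(0.0302), np.float64(0.0303)]
282 [np.float64(0.031), np.float64(0.031), np.float64(0.11), np.float64(0.1094), np.float64(0.0311), np.float64(0.0296)]
283 [np.float64(0.0305), np.float64(0.0311), np.float64(0.11), np.float64(0.1102), np.float64(0.1105), np.float64(0.0299)]
284 [np.float64(0.0305), np.float64(0.112), np.float64(0.1118), np.float64(0.1125), np.float64(0.1119), np.float64(0.0309)]
285 [np.float64(0.0311), np.float64(0.1121), np.float64(0.113), np.float64(0.113), np.float64(0.1138), np.float64(0.1135)]
286 [np.float64(0.1145), np.float64(0.1149), np.float64(0.1148), np.float64(0.1148), np.float64(0.1148), np.float64(0.1151)]
287 [np.float64(0.1152), np.float64(0.1164), np.float64(0.1172), np.float64(0.1147), np.float64(0.1159), np.float64(0.1165)]
288 [np.float64(0.117), np.float64(0.1161), np.float64(0.1175), np.float64(0.118), np.float64(0.1174), np.float64(0.1183)]
289 [np.float64(0.1193), np.float64(0.1184), np.float64(0.1199), np.float64(0.1182), np.float64(0.1188), np.float64(0.1182)]
L [[0.528, 0.1955, 0.17], [0.5394, 0.1993, 0.1703], [0.5293, 0.1954, 0.1704], [0.5262, 0.1953, 0.1709], [0.5396, 0.1987, 0.1709], [0.5381, 0.1962, 0.1709], [0.5386, 0.1972, 0.171], [0.5381, 0.1972, 0.171]]
R [[0.5327, 0.1248, 0.1699], [0.5335, 0.1249, 0.1704], [0.5422, 0.1236, 0.1704], [0.5308, 0.1247, 0.1705], [0.5417, 0.1236, 0.1705], [0.5406, 0.124, 0.1706], [0.5321, 0.1249, 0.1709], [0.5272, 0.1245, 0.171]]
```

>>> servo_tool(
  targets=[0, 0, 0, 0, 0, 0, 0.5, 0, 0, 0, 0, 0, 0, 0.5, 0, 0, 0, 0, 0, 0, 0.5, 0, 0, 0, 0, 0, 0, 0.5, 0, 0, 0, 0, 0, 0, 0.5, 0, 0, 0, 0, 0, 0, 0.5, 0, 0, 0, 0, 0, 0, 0.5, 0, 0, 0, 0, 0, 0, 0.5, 0, 0, 0, 0, 0, 0, 0.5, 0, 0, 0, 0, 0, 0, 0.5, 0, 0, 0, 0, 0, 0, 0.5, 0, 0, 0, 0, 0, 0, 0.5, 0, 0, 0, 0, 0, 0, 0.5],
)

```text
t: 7.15
position: [0.5315, 0.163, 0.0793]
ee_rot: [-3.142, 0.0, 0.038]
wrist_force: [0.8, -0.9, -0.2]
gripper_width: 0.75
grip_force: 0.0
```

>>> servo_tool(
  targets=[0, 0.007, 0.25, 0, 0, 0, 0.5, 0, 0.007, 0.5, 0, 0, 0, 0.5, 0, 0.007, 0.7, 0, 0, 0, 0.5, 0, 0.007, 0.75, 0, 0, 0, 0.5, 0, 0.007, 0.8, 0, 0, 0, 0.5, 0, 0.007, 0.8, 0, 0, 0, 0.5, 0, 0.007, 0.8, 0, 0, 0, 0.5],
)

```text
t: 7.73
position: [0.5321, 0.1625, -0.0157]
ee_rot: [-3.141, -0.001, 0.038]
wrist_force: [-0.2, -0.4, -0.3]
gripper_width: 0.755
grip_force: 0.0
```

>>> servo_tool(
  targets=[0, 0, 0.045, 0, 0, 0, 0.5, 0, 0, 0.045, 0, 0, 0, 0.5, 0, 0, 0.045, 0, 0, 0, -1, 0, 0, 0.045, 0, 0, 0, -1, 0, 0, 0.045, 0, 0, 0, -1, 0, 0, 0.045, 0, 0, 0, -1, 0, 0, 0.045, 0, 0, 0, -1, 0, 0, 0.045, 0, 0, 0, -1, 0, 0, 0.045, 0, 0, 0, -1, 0, 0, 0.045, 0, 0, 0, -1],
  grip_force=30,
)

```text
t: 8.57
position: [0.5317, 0.1622, -0.0219]
ee_rot: [3.142, -0.0, 0.038]
wrist_force: [-1.5, -0.7, 5.2]
gripper_width: 0.527
grip_force: 30.0
```

>>> servo_tool(
  targets=[0, 0, -0.2, 0, 0, 0, -1, 0, 0, -0.4, 0, 0, 0, -1, 0, 0, -0.55, 0, 0, 0, -1, 0, 0, -0.55, 0, 0, 0, -1],
)

```text
t: 8.9
position: [0.533, 0.1628, 0.0468]
ee_rot: [-3.141, -0.004, 0.038]
wrist_force: [1.1, 0.2, -2.8]
gripper_width: 0.532
grip_force: 30.0
```

>>> servo_tool(
  targets=[-0.04, 0.24, 0, 0, 0, 0, -1, -0.08, 0.48, 0, 0, 0, 0, -1, -0.12, 0.72, 0, 0, 0, 0, -1, -0.155, 0.943, 0, 0, 0, 0, -1, -0.155, 0.943, 0, 0, 0, 0, -1],
)

```text
t: 9.32
position: [0.5161, 0.0425, 0.0425]
ee_rot: [3.139, 0.002, 0.032]
wrist_force: [0.3, -1.5, -3.1]
gripper_width: 0.529
grip_force: 30.0
```

>>> servo_tool(
  targets=[-0.04, 0.24, 0, 0, 0, -0.02, -1, -0.08, 0.48, 0, 0, 0, -0.053, -1, -0.12, 0.72, 0, 0, 0, -0.053, -1, -0.155, 0.943, 0, 0, 0, -0.053, -1, -0.155, 0.943, 0, 0, 0, -0.053, -1, -0.155, 0.943, 0, 0, 0, -0.053, -1, -0.155, 0.943, 0, 0, 0, -0.053, -1],
)

```text
t: 9.9
position: [0.5027, -0.0647, 0.0434]
ee_rot: [-3.141, 0.0, 0.121]
wrist_force: [-0.3, 0.5, -3.7]
gripper_width: 0.53
grip_force: 30.0
```

```bash
python3 - <<'E'
from plant import r
from meas import *
s=r.observe();print(s["position"],s["ee_rot"],s["gripper_width"],s["grip_force"])
c=r.capture("wrist");np.savez("pics/w6.npz",**c)
show(c,"red",RED(c),.06,.12);show(c,"green",GREEN(c),.02,.06)
cv2.imwrite("pics/w6.png",c["frame"])
E
```

```text
[ 0.50273466 -0.06474469  0.04336611] [-3.14091906e+00  4.94144423e-04  1.21394099e-01] 0.5297806560585173 29.99953329563141
red [ 0.5214 -0.0632  0.1012  0.049 ] yaw 6.99 z 0.096 [321.  270.5]Traceback (most recent call last):
  File "<stdin>", line 5, in <module>
  File "meas.py", line 10, in show
    (a,y),z,uv=top(c,m,zlo,zhi);print(n,a,"yaw",round(y,2),"z",z,np.round(uv,1));return uv
               ~~~^^^^^^^^^^^^^
  File "meas.py", line 3, in top
    W=world(c);b=max(blobs(m),key=np.sum);g=b&(W[...,2]>zlo)&(W[...,2]<zhi)
                 ~~~^^^^^^^^^^^^^^^^^^^^^
ValueError: max() iterable argument is empty
```

```bash
python3 - <<'E'
from meas import *
def own(P):
    a=np.radians(7);d=P[...,:2]-[.5825,-.0555];return np.stack([d[...,0]*np.cos(a)+d[...,1]*np.sin(a),-d[...,0]*np.sin(a)+d[...,1]*np.cos(a)],-1)
for i in(2,6):
    c=dict(np.load(f"pics/w{i}.npz"));W=world(c);O=own(W)
    for n,zl,zh in(("guides",.019,.025),("bed",.009,.0145),("hoodtop",.105,.115)):
        m=(W[...,2]>zl)&(W[...,2]<zh)&(abs(O[...,1])<.07)&(O[...,0]>-.16)&(O[...,0]<.13)
        if n=="guides":m&=(O[...,0]>.01)&(O[...,0]<.045)
        for sg in(1,-1):
            k=m&(sg*O[...,1]>0.02)
            if k.sum()>5:print(i,n,sg,k.sum(),"y",np.percentile(O[k][:,1],[2,50,98]).round(4),"x",np.percentile(O[k][:,0],[1,99]).round(4))
E
```

```text
2 guides 1 159 y [0.0293 0.0331 0.0371] x [0.0106 0.0447]
2 guides -1 110 y [-0.0367 -0.0326 -0.0287] x [0.0104 0.0329]
2 bed 1 4242 y [0.0209 0.0441 0.0595] x [-0.147  0.115]
2 bed -1 3251 y [-0.0589 -0.041  -0.0208] x [-0.1477  0.0382]
2 hoodtop 1 1019 y [0.0204 0.0317 0.0427] x [0.0654 0.1141]
2 hoodtop -1 959 y [-0.0417 -0.0311 -0.0205] x [0.0655 0.1141]
6 guides 1 996 y [0.0286 0.0325 0.0365] x [0.0104 0.0445]
6 guides -1 993 y [-0.0371 -0.0332 -0.0293] x [0.0103 0.0446]
6 bed 1 11439 y [0.0214 0.0468 0.0588] x [-0.1031  0.0676]
6 bed -1 11851 y [-0.0595 -0.0472 -0.0215] x [-0.1049  0.0674]
6 hoodtop 1 474 y [0.0249 0.0279 0.0366] x [-0.0881 -0.0705]
6 hoodtop -1 485 y [-0.0362 -0.0276 -0.0246] x [-0.0878 -0.0705]
```

>>> servo_tool(
  targets=[0, 0, 0.2, 0, 0, 0, -1, 0, 0, 0.35, 0, 0, 0, -1, 0, 0, 0.42, 0, 0, 0, -1, 0, 0, 0.44, 0, 0, 0, -1, 0, 0, 0.46, 0, 0, 0, -1, 0, 0, 0.46, 0, 0, 0, -1, 0, 0, 0.46, 0, 0, 0, -1],
)

```text
t: 10.53
position: [0.5034, -0.0653, -0.0107]
ee_rot: [3.141, -0.001, 0.121]
wrist_force: [1.2, 0.2, -2.2]
gripper_width: 0.528
grip_force: 30.0
```

>>> servo_tool(
  targets=[0, 0, 0, 0, 0, 0, 0.3, 0, 0, 0, 0, 0, 0, 0.3, 0, 0, 0, 0, 0, 0, 0.3, 0, 0, 0, 0, 0, 0, 0.3, -0.1, 0, 0, 0, 0, 0, 0.3, -0.2, 0, 0, 0, 0, 0, 0.3, -0.3, 0, 0, 0, 0, 0, 0.3, -0.383, 0, 0, 0, 0, 0, 0.3, -0.383, 0, 0, 0, 0, 0, 0.3, -0.383, 0, 0, 0, 0, 0, -1, -0.383, 0, 0, 0, 0, 0, -1, -0.383, 0, 0, 0, 0, 0, -1, -0.383, 0, 0, 0, 0, 0, -1, -0.383, 0, 0, 0, 0, 0, -1, -0.383, 0, 0, 0, 0, 0, -1],
  grip_force=15,
)

```text
t: 11.78
position: [0.4581, -0.0709, -0.0112]
ee_rot: [-3.142, -0.001, 0.121]
wrist_force: [2.8, -0.3, 4.2]
gripper_width: 0.528
grip_force: 15.0
```

```bash
cat >st.py <<'E'
from plant import r
from meas import *
def own(P):
    a=np.radians(7);d=np.asarray(P)[...,:2]-[.5825,-.0555];return np.stack([d[...,0]*np.cos(a)+d[...,1]*np.sin(a),-d[...,0]*np.sin(a)+d[...,1]*np.cos(a)],-1)
def st():
    s=r.observe();f=s["wrist_force"];print("t",round(s["t"],2),"tcp",np.round(s["position"],4),"own",own(s["position"]).round(4),"yaw",np.degrees(s["ee_rot"][2]).round(2),"F",np.round(f,1),"Fpress",round(f[0]*.9925+f[1]*.122,2),"w",round(s["gripper_width"],3),"g",round(s["grip_force"],1))
E
python3 - <<'E'
from st import *
st();c=r.capture("wrist");show(c,"red",RED(c),.03,.05)
E
```

```text
t 11.78 tcp [ 0.4581 -0.0709 -0.0112] own [-1.254e-01 -1.000e-04] yaw 6.96 F [ 2.8 -0.3  4.2] Fpress 2.76 w 0.528 g 15.0
red [ 0.5038 -0.0659  0.1367  0.0489] yaw 6.98 z 0.0397 [321.  198.5]
```

>>> servo_tool(
  targets=[0.06, 0, 0, 0, 0, 0, -1, 0.14, 0, 0, 0, 0, 0, -1, 0.22, 0, 0, 0, 0, 0, -1, 0.3, 0, 0, 0, 0, 0, -1, 0.38, 0, 0, 0, 0, 0, -1, 0.43, 0, 0, 0, 0, 0, -1, 0.46, 0, 0, 0, 0, 0, -1, 0.475, 0, 0, 0, 0, 0, -1, 0.475, 0, 0, 0, 0, 0, -1],
)

```text
t: 12.58
position: [0.513, -0.064, -0.0116]
ee_rot: [-3.142, 0.002, 0.121]
wrist_force: [-4.7, -0.7, 8.8]
gripper_width: 0.529
grip_force: 15.0
```

>>> servo_tool(
  targets=[0.01, 0, 0, 0, 0, 0, -1, 0.02, 0, 0, 0, 0, 0, -1, 0.03, 0, 0, 0, 0, 0, -1, 0.04, 0, 0, 0, 0, 0, -1, 0.05, 0, 0, 0, 0, 0, -1, 0.05, 0, 0, 0, 0, 0, -1],
)

```text
t: 13.08
position: [0.5187, -0.0634, -0.0116]
ee_rot: [3.142, 0.003, 0.121]
wrist_force: [-6.3, -2.2, 11.0]
gripper_width: 0.53
grip_force: 15.0
```

>>> servo_tool(
  targets=[0, 0, -0.006, 0, 0, 0, -1, 0, 0, -0.01, 0, 0, 0, -1, 0, 0, -0.01, 0, 0, 0, -1],
)

```text
t: 13.33
position: [0.5196, -0.0632, -0.0104]
ee_rot: [-3.141, 0.001, 0.121]
wrist_force: [-0.1, -0.2, -2.9]
gripper_width: 0.532
grip_force: 15.0
```

>>> servo_tool(
  targets=[0.01, 0, 0, 0, 0, 0, -1, 0.02, 0, 0, 0, 0, 0, -1, 0.03, 0, 0, 0, 0, 0, -1, 0.03, 0, 0, 0, 0, 0, -1],
)

```text
t: 13.67
position: [0.5237, -0.0628, -0.0102]
ee_rot: [-3.141, -0.0, 0.121]
wrist_force: [0.1, -0.1, -2.6]
gripper_width: 0.527
grip_force: 15.0
```

```bash
python3 - <<'E'
from st import *
st()
E
```

```text
t 13.67 tcp [ 0.5237 -0.0628 -0.0102] own [-0.0593 -0.0001] yaw 6.95 F [ 0.1 -0.1 -2.6] Fpress 0.09 w 0.527 g 15.0
```

>>> servo_tool(
  targets=[0.01, 0, 0, 0, 0, 0, -1, 0.02, 0, 0, 0, 0, 0, -1, 0.03, 0, 0, 0, 0, 0, -1, 0.03, 0, 0, 0, 0, 0, -1],
)

```text
t: 14.0
position: [0.5273, -0.0624, -0.0101]
ee_rot: [-3.141, -0.0, 0.121]
wrist_force: [0.6, -0.9, -2.1]
gripper_width: 0.531
grip_force: 15.0
```

>>> servo_tool(
  targets=[0.01, 0, 0, 0, 0, 0, -1, 0.02, 0, 0, 0, 0, 0, -1, 0.03, 0, 0, 0, 0, 0, -1, 0.03, 0, 0, 0, 0, 0, -1],
)

```text
t: 14.33
position: [0.5309, -0.062, -0.0101]
ee_rot: [-3.141, -0.0, 0.121]
wrist_force: [0.1, 0.3, -2.2]
gripper_width: 0.529
grip_force: 15.0
```

>>> servo_tool(
  targets=[0.01, 0, 0, 0, 0, 0, -1, 0.02, 0, 0, 0, 0, 0, -1, 0.03, 0, 0, 0, 0, 0, -1, 0.03, 0, 0, 0, 0, 0, -1],
)

```text
t: 14.67
position: [0.5344, -0.0615, -0.0101]
ee_rot: [-3.141, -0.0, 0.121]
wrist_force: [-0.2, -0.1, -2.5]
gripper_width: 0.532
grip_force: 15.0
```

>>> servo_tool(
  targets=[0.01, 0, 0, 0, 0, 0, -1, 0.02, 0, 0, 0, 0, 0, -1, 0.03, 0, 0, 0, 0, 0, -1, 0.03, 0, 0, 0, 0, 0, -1],
)

```text
t: 15.0
position: [0.538, -0.0611, -0.0101]
ee_rot: [-3.141, -0.0, 0.121]
wrist_force: [0.2, 0.1, -3.2]
gripper_width: 0.53
grip_force: 15.0
```

>>> servo_tool(
  targets=[0.01, 0, 0, 0, 0, 0, -1, 0.02, 0, 0, 0, 0, 0, -1, 0.03, 0, 0, 0, 0, 0, -1, 0.03, 0, 0, 0, 0, 0, -1],
)

```text
t: 15.33
position: [0.5416, -0.0607, -0.0101]
ee_rot: [-3.141, -0.0, 0.121]
wrist_force: [-0.0, -0.0, -2.2]
gripper_width: 0.529
grip_force: 15.0
```

>>> servo_tool(
  targets=[0.01, 0, 0, 0, 0, 0, -1, 0.02, 0, 0, 0, 0, 0, -1, 0.03, 0, 0, 0, 0, 0, -1, 0.03, 0, 0, 0, 0, 0, -1],
)

```text
t: 15.67
position: [0.5437, -0.0605, -0.0106]
ee_rot: [3.141, 0.003, 0.121]
wrist_force: [-6.6, -0.9, 0.6]
gripper_width: 0.531
grip_force: 15.0
```

>>> servo_tool(
  targets=[0.005, 0, 0, 0, 0, 0, -1, 0.005, 0, 0, 0, 0, 0, -1, 0.005, 0, 0, 0, 0, 0, -1, 0.005, 0, 0, 0, 0, 0, -1, 0.005, 0, 0, 0, 0, 0, -1, 0.005, 0, 0, 0, 0, 0, -1, 0.005, 0, 0, 0, 0, 0, -1, 0.005, 0, 0, 0, 0, 0, -1, 0.005, 0, 0, 0, 0, 0, -1, 0.005, 0, 0, 0, 0, 0, -1, 0.005, 0, 0, 0, 0, 0, -1, 0.005, 0, 0, 0, 0, 0, -1, 0.005, 0, 0, 0, 0, 0, -1, 0.005, 0, 0, 0, 0, 0, -1, 0.005, 0, 0, 0, 0, 0, -1, 0.005, 0, 0, 0, 0, 0, -1],
)

```text
t: 17.0
position: [0.5437, -0.0606, -0.0107]
ee_rot: [3.141, 0.003, 0.121]
wrist_force: [-10.3, -1.6, 0.4]
gripper_width: 0.532
grip_force: 15.0
```

```bash
python3 - <<'E'
from st import *
st();c=r.capture("wrist");show(c,"red",RED(c),.03,.05)
E
```

```text
t 17.0 tcp [ 0.5437 -0.0606 -0.0107] own [-0.0391 -0.0003] yaw 6.94 F [-10.3  -1.6   0.4] Fpress -10.46 w 0.532 g 15.0
red [ 0.5463 -0.0608  0.0523  0.0488] yaw 6.97 z 0.0406 [321.  310.5]
```

>>> servo_tool(
  targets=[0, 0, 0.006, 0, 0, 0, -1, 0, 0, 0.006, 0, 0, 0, 0.3, 0, 0, 0.006, 0, 0, 0, 0.3, 0, 0, 0.006, 0, 0, 0, 0.3, 0, 0, 0.006, 0, 0, 0, 0.3, 0, 0, -0.2, 0, 0, 0, 0.3, 0, 0, -0.5, 0, 0, 0, 0.3, 0, 0, -1, 0, 0, 0, 0.3, 0, 0, -1, 0, 0, 0, 0.3, 0, 0, -1, 0, 0, 0, 0.3],
)

```text
t: 17.88
position: [0.5479, -0.0602, 0.1143]
ee_rot: [3.139, -0.006, 0.121]
wrist_force: [-0.2, -1.0, 0.5]
gripper_width: 0.648
grip_force: 0.0
```

>>> servo_tool(
  targets=[0, 0, -0.6, 0, 0, 0, -1, 0, 0, -0.6, 0, 0, 0, -1, 0, 0, -0.6, 0, 0, 0, -1, 0.3, 0, -0.6, 0, 0, 0, -1, 0.659, 0, -0.6, 0, 0, 0, -1, 0.659, 0, -0.6, 0, 0, 0, -1, 0.659, 0, -0.6, 0, 0, 0, -1, 0.659, 0, -0.6, 0, 0, 0, -1, 0.659, 0, -0.6, 0, 0, 0, -1, 0.659, 0, -0.6, 0, 0, 0, -1, 0.659, 0, -0.6, 0, 0, 0, -1],
)

```text
t: 18.8
position: [0.6235, -0.0511, 0.1822]
ee_rot: [3.141, -0.0, 0.121]
wrist_force: [-0.1, -0.8, 0.6]
gripper_width: 0.007
grip_force: 0.0
```

```bash
python3 - <<'E'
from st import *
st();c=r.capture("wrist");W=world(c);m=RED(c)|hsv(c,(0,150,60),(8,255,255));cv2.imwrite("pics/w7.png",c["frame"])
P=W[280:420,280:360].reshape(-1,3);P=P[(P[:,2]>.15)];print("tip",np.sort(P[:,2])[:8].round(4))
t=r.capture("top");W=world(t);b=[b for b in blobs(RED(t),20)];print([ (np.argwhere(x).mean(0)[::-1].round(),np.median(W[x],0).round(3)) for x in b])
E
```

```text
t 18.8 tcp [ 0.6235 -0.0511  0.1822] own [ 0.0413 -0.0006] yaw 6.93 F [-0.1 -0.8  0.6] Fpress -0.18 w 0.007 g 0.0
tip [0.1501 0.1502 0.1502 0.1502 0.1503 0.1505 0.1505 0.1505]
[(array([369., 159.]), array([ 0.83 , -0.035,  0.029])), (array([458., 185.]), array([ 0.747, -0.334,  0.011])), (array([468., 186.]), array([ 0.74 , -0.368,  0.012])), (array([373., 217.]), array([ 0.615, -0.039,  0.152])), (array([376., 238.]), array([ 0.563, -0.057,  0.041])), (array([181., 318.]), array([0.305, 0.572, 0.03 ])), (array([579., 331.]), array([ 0.27 , -0.649,  0.146])), (array([585., 331.]), array([ 0.27 , -0.652,  0.171])), (array([613., 331.]), array([ 0.27 , -0.741,  0.163])), (array([254., 351.]), array([0.201, 0.335, 0.029]))]
```

View pics/w7.png

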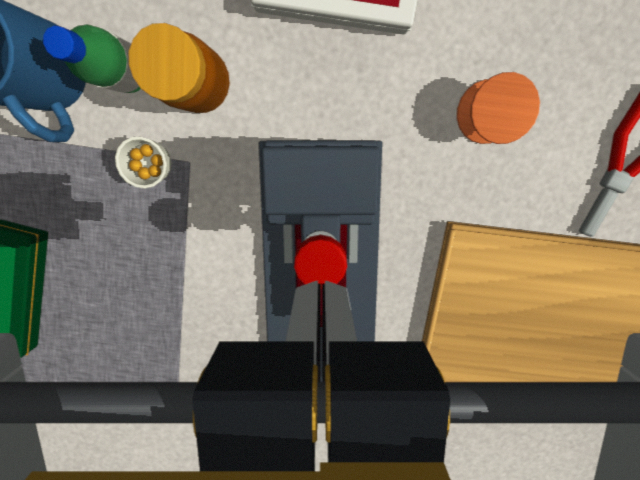

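The head sits at (320,260), right ahead of the shut fingertips.

>>> servo_tool(
  targets=[0, 0, 0.2, 0, 0, 0, -1, 0, 0, 0.35, 0, 0, 0, -1, 0, 0, 0.43, 0, 0, 0, -1, 0, 0, 0.43, 0, 0, 0, -1],
)

```text
t: 19.23
position: [0.6229, -0.0508, 0.1285]
ee_rot: [-3.141, 0.003, 0.121]
wrist_force: [-0.0, 0.3, 0.8]
gripper_width: 0.004
grip_force: 0.0
```

>>> servo_tool(
  targets=[0, 0, 0.03, 0, 0, 0, -1, 0, 0, 0.06, 0, 0, 0, -1, 0, 0, 0.09, 0, 0, 0, -1, 0, 0, 0.09, 0, 0, 0, -1],
)

```text
t: 19.57
position: [0.6243, -0.0506, 0.1196]
ee_rot: [3.142, -0.001, 0.121]
wrist_force: [1.9, -0.1, 2.6]
gripper_width: 0.005
grip_force: 1.2
```

>>> servo_tool(
  targets=[0, 0, 0.03, 0, 0, 0, -1, 0, 0, 0.06, 0, 0, 0, -1, 0, 0, 0.08, 0, 0, 0, -1, 0, 0, 0.08, 0, 0, 0, -1],
)

```text
t: 19.9
position: [0.6243, -0.0506, 0.1097]
ee_rot: [-3.141, -0.001, 0.121]
wrist_force: [2.6, -0.2, 4.5]
gripper_width: 0.004
grip_force: 2.5
```

```bash
python3 - <<'E'
from st import *
st()
E
```

```text
t 19.9 tcp [ 0.6243 -0.0506  0.1097] own [ 0.0421 -0.0002] yaw 6.95 F [ 2.6 -0.2  4.5] Fpress 2.51 w 0.004 g 2.5
```

>>> servo_tool(
  targets=[0, 0, 0.02, 0, 0, 0, -1, 0, 0, 0.04, 0, 0, 0, -1, 0, 0, 0.04, 0, 0, 0, -1],
)

```text
t: 20.15
position: [0.6246, -0.0506, 0.1071]
ee_rot: [3.14, -0.001, 0.121]
wrist_force: [-9.3, -1.7, 29.8]
gripper_width: 0.005
grip_force: 14.9
```

>>> servo_tool(
  targets=[0, 0, 0.01, 0, 0, 0, -1, 0, 0, 0.01, 0, 0, 0, -1, 0, 0, 0.01, 0, 0, 0, -1],
)

```text
t: 20.4
position: [0.6248, -0.0506, 0.107]
ee_rot: [3.14, -0.002, 0.121]
wrist_force: [-15.9, -1.8, 45.7]
gripper_width: 0.008
grip_force: 22.8
```

>>> servo_tool(
  targets=[0, 0, -0.015, 0, 0, 0, -1, 0, 0, -0.015, 0, 0, 0, -1, 0, 0, -0.015, 0, 0, 0, -1, 0, 0, -0.015, 0, 0, 0, -1, 0, 0, -0.015, 0, 0, 0, -1, 0, 0, -0.015, 0, 0, 0, -1, 0, 0, -0.015, 0, 0, 0, -1, 0, 0, -0.015, 0, 0, 0, -1, 0, 0, -0.015, 0, 0, 0, -1, 0, 0, -0.015, 0, 0, 0, -1, 0, 0, -0.015, 0, 0, 0, -1, 0, 0, -0.015, 0, 0, 0, -1, 0, 0, -0.015, 0, 0, 0, -1, 0, 0, -0.015, 0, 0, 0, -1],
)

```text
t: 21.57
position: [0.6245, -0.0506, 0.1072]
ee_rot: [3.141, -0.001, 0.121]
wrist_force: [-4.9, -0.4, 22.8]
gripper_width: 0.005
grip_force: 11.2
```

```bash
python3 - <<'E'
from st import *
st();t=r.capture("scene");h=hsv(t,(0,180,60),(8,255,255))|hsv(t,(172,180,60),(180,255,255));W=world(t);O=own(W)
a=dict(np.load("pics/scene0.npz"));Wa=world(a);ha=hsv(a,(0,180,60),(8,255,255))|hsv(a,(172,180,60),(180,255,255))
for w,m in((Wa,ha),(W,h)):
    o=own(w);k=(m>0)&(abs(o[...,0]-.04)<.03)&(abs(o[...,1])<.03)&(w[...,2]>.1);print(k.sum(),np.percentile(w[k][:,2],[2,50,98]).round(4))
E
```

```text
t 21.57 tcp [ 0.6245 -0.0506  0.1072] own [ 0.0423 -0.0003] yaw 6.95 F [-4.9 -0.4 22.8] Fpress -4.88 w 0.005 g 11.2
189 [0.1415 0.1507 0.1539]
105 [0.1252 0.134  0.1389]
```

>>> servo_tool(
  targets=[0, 0, -0.2, 0, 0, 0, -1, 0, 0, -0.4, 0, 0, 0, -1, 0, 0, -0.65, 0, 0, 0, 0.4, 0, 0, -0.65, 0, 0, 0, 0.4, -0.3, 0, -0.65, 0, 0, 0, 0.4, -0.6, 0, -0.65, 0, 0, 0, 0.4, -0.685, 0, -0.65, 0, 0, 0, 0.4, -0.685, 0, -0.65, 0, 0, 0, 0.4, -0.685, 0, -0.65, 0, 0, 0, 0.4, -0.685, 0, -0.65, 0, 0, 0, 0.4, -0.685, 0, -0.65, 0, 0, 0, 0.4, -0.685, 0, -0.65, 0, 0, 0, 0.4, -0.685, 0, -0.65, 0, 0, 0, 0.4],
)

```text
t: 22.7
position: [0.5428, -0.0602, 0.1834]
ee_rot: [-3.141, 0.0, 0.122]
wrist_force: [0.2, 0.1, -0.5]
gripper_width: 0.692
grip_force: 0.0
```

```bash
python3 - <<'E'
from st import *
st();c=r.capture("wrist");show(c,"red",RED(c),.03,.05)
W=world(c);m=RED(c)>0;O=own(W);k=m&(W[...,2]>.03)&(W[...,2]<.05);print("near end own x",np.percentile(O[k][:,0],1),"y",np.percentile(O[k][:,1],[2,98]))
h=hsv(c,(0,150,60),(8,255,255))>0;k=h&(W[...,2]>.1)&(abs(O[...,0]-.04)<.03);print("head z",np.percentile(W[k][:,2],[50,98]))
E
```

```text
t 22.7 tcp [ 0.5428 -0.0602  0.1834] own [-0.04    0.0001] yaw 6.97 F [ 0.2  0.1 -0.5] Fpress 0.22 w 0.692 g 0.0
red [ 0.565  -0.0584  0.0905  0.0488] yaw 7.02 z 0.0397 [321.5 200.5]
near end own x -0.06284135877490503 y [-0.02450514  0.02277613]
head z [0.15160638 0.15310638]
```

>>> servo_tool(
  targets=[0, 0, 0.3, 0, 0, 0, 0.4, 0, 0, 0.6, 0, 0, 0, 0.4, 0, 0, 0.9, 0, 0, 0, 0.4, 0, 0, 1, 0, 0, 0, 0.4, 0, 0, 1, 0, 0, 0, 0.4],
)

```text
t: 23.17
position: [0.5409, -0.0601, 0.0614]
ee_rot: [-3.14, 0.004, 0.122]
wrist_force: [0.9, -0.2, 0.4]
gripper_width: 0.701
grip_force: 0.0
```

>>> servo_tool(
  targets=[0, 0, 0.25, 0, 0, 0, 0.4, 0, 0, 0.45, 0, 0, 0, 0.4, 0, 0, 0.55, 0, 0, 0, 0.4, 0, 0, 0.61, 0, 0, 0, 0.4, 0, 0, 0.61, 0, 0, 0, 0.4, 0, 0, 0.61, 0, 0, 0, -1, 0, 0, 0.61, 0, 0, 0, -1, 0, 0, 0.61, 0, 0, 0, -1, 0, 0, 0.61, 0, 0, 0, -1, 0, 0, 0.61, 0, 0, 0, -1, 0, 0, 0.61, 0, 0, 0, -1],
  grip_force=20,
)

```text
t: 24.08
position: [0.5432, -0.0607, -0.0083]
ee_rot: [3.141, -0.002, 0.121]
wrist_force: [-0.8, 0.1, 9.5]
gripper_width: 0.529
grip_force: 20.0
```

>>> servo_tool(
  targets=[-0.08, 0, 0, 0, 0, 0, -1, -0.2, 0, 0, 0, 0, 0, -1, -0.32, 0, 0, 0, 0, 0, -1, -0.44, 0, 0, 0, 0, 0, -1, -0.56, 0, 0, 0, 0, 0, -1, -0.65, 0, 0, 0, 0, 0, -1, -0.72, 0, 0, 0, 0, 0, -1, -0.72, 0, 0, 0, 0, 0, -1, -0.72, 0, 0.006, 0, 0, 0, 0.3, -0.72, 0, 0.006, 0, 0, 0, 0.3, -0.72, 0, 0.006, 0, 0, 0, 0.3, -0.72, 0, 0.006, 0, 0, 0, 0.3],
)

```text
t: 25.08
position: [0.4565, -0.0711, -0.0102]
ee_rot: [3.142, 0.0, 0.121]
wrist_force: [1.4, -0.2, 0.0]
gripper_width: 0.651
grip_force: 0.0
```

```bash
python3 - <<'E'
from st import *
st();c=r.capture("wrist");show(c,"red",RED(c),.03,.05)
E
```

```text
t 25.08 tcp [ 0.4565 -0.0711 -0.0102] own [-1.27e-01 -1.00e-04] yaw 6.94 F [ 1.4 -0.2  0. ] Fpress 1.36 w 0.651 g 0.0
red [ 0.5015 -0.0663  0.1365  0.0487] yaw 6.99 z 0.0397 [322. 200.]
```

>>> servo_tool(
  targets=[0.15, 0, 0, 0, 0, 0, 0.3, 0.3, 0, 0, 0, 0, 0, 0.3, 0.375, 0, 0, 0, 0, 0, 0.3, 0.375, 0, 0, 0, 0, 0, 0.3, 0.375, 0, 0, 0, 0, 0, -1, 0.375, 0, 0, 0, 0, 0, -1, 0.375, 0, 0, 0, 0, 0, -1, 0.375, 0, 0, 0, 0, 0, -1, 0.375, 0, 0, 0, 0, 0, -1, 0.375, 0, -0.15, 0, 0, 0, -1, 0.375, 0, -0.3, 0, 0, 0, -1, 0.375, 0, -0.46, 0, 0, 0, -1, 0.375, 0, -0.46, 0, 0, 0, -1],
  grip_force=30,
)

```text
t: 26.22
position: [0.5027, -0.0657, 0.0477]
ee_rot: [3.14, -0.003, 0.121]
wrist_force: [0.8, -0.9, -1.4]
gripper_width: 0.533
grip_force: 30.0
```

>>> servo_tool(
  targets=[0, 0.24, 0, 0, 0, 0, -1, 0, 0.48, 0, 0, 0, 0, -1, -0.01, 0.72, 0, 0, 0, 0, -1, -0.01, 0.92, 0, 0, 0, 0, -1, -0.01, 0.92, 0, 0, 0, 0, -1],
)

```text
t: 26.63
position: [0.5128, -0.1806, 0.0439]
ee_rot: [3.14, 0.001, 0.115]
wrist_force: [-0.8, -0.3, -2.1]
gripper_width: 0.533
grip_force: 30.0
```

>>> servo_tool(
  targets=[0, 0.24, 0, 0, 0, 0, -1, 0, 0.48, 0, 0, 0, 0, -1, -0.01, 0.72, 0, 0, 0, 0, -1, -0.01, 0.92, 0, 0, 0, 0, -1, -0.01, 0.92, 0, 0, 0, 0, -1],
)

```text
t: 27.05
position: [0.5246, -0.2903, 0.0437]
ee_rot: [3.14, 0.001, 0.116]
wrist_force: [-0.2, -0.5, -3.2]
gripper_width: 0.53
grip_force: 30.0
```

>>> servo_tool(
  targets=[0, 0.24, 0, 0, 0, 0.04, -1, 0, 0.48, 0, 0, 0, 0.077, -1, -0.01, 0.72, 0, 0, 0, 0.077, -1, -0.01, 0.92, 0, 0, 0, 0.077, -1, -0.01, 0.92, 0, 0, 0, 0.077, -1, -0.01, 0.92, 0, 0, 0, 0.077, -1, -0.01, 0.92, 0, 0, 0, 0.077, -1],
)

```text
t: 27.63
position: [0.5376, -0.3936, 0.0441]
ee_rot: [-3.141, 0.001, 0.001]
wrist_force: [-0.6, 0.4, -2.6]
gripper_width: 0.534
grip_force: 30.0
```

```bash
python3 - <<'E'
from st import *
st();c=r.capture("wrist");show(c,"red",RED(c),.05,.12);show(c,"tray",hsv(c,(8,60,60),(25,255,255)),.0,.022)
E
```

```text
t 27.63 tcp [ 0.5376 -0.3936  0.0441] own [-0.0858 -0.3301] yaw 0.05 F [-0.6  0.4 -2.6] Fpress -0.53 w 0.534 g 30.0
red [ 0.5561 -0.3944  0.104   0.0488] yaw 0.13 z 0.0943 [321. 269.]
tray [ 0.5397 -0.3249  0.3005  0.1952] yaw -89.92 z 0.0058 [226.5 241.5]
```

>>> servo_tool(
  targets=[0, 0, 0.2, 0, 0, 0, -1, 0, 0, 0.36, 0, 0, 0, -1, 0, 0, 0.45, 0, 0, 0, -1, 0, 0, 0.48, 0, 0, 0, -1, 0, 0, 0.5, 0, 0, 0, -1, 0, 0, 0.5, 0, 0, 0, -1, 0, 0, 0.5, 0, 0, 0, 0.3, 0, 0, 0.5, 0, 0, 0, 0.3, 0, 0, 0.5, 0, 0, 0, 0.3, 0, 0, 0.5, 0, 0, 0, 0.3, 0, 0, 0.3, 0, 0, 0, 0.3, 0, 0, 0, 0, 0, 0, 0.3, 0, 0, -0.4, 0, 0, 0, 0.3, 0, 0, -0.4, 0, 0, 0, 0.3],
)

```text
t: 28.85
position: [0.5406, -0.396, 0.1]
ee_rot: [3.137, -0.006, 0.0]
wrist_force: [0.3, -1.0, 1.3]
gripper_width: 0.647
grip_force: 0.0
```

```bash
python3 - <<'E'
from st import *
st();c=r.capture("wrist");show(c,"red",RED(c),.02,.05)
t=r.capture("top");W=world(t);b=max(blobs(GREEN(t)),key=np.sum);P=plane(t,np.argwhere(b)[:,::-1],.031);print("green",rect(P))
E
```

```text
t 28.85 tcp [ 0.5406 -0.396   0.1   ] own [-0.0831 -0.3329] yaw 0.02 F [ 0.3 -1.   1.3] Fpress 0.21 w 0.647 g 0.0
red [ 0.5396 -0.3953  0.1379  0.0487] yaw 0.06 z 0.0337 [319. 244.]
green (array([0.5114, 0.2626, 0.138 , 0.0503]), -8.660804748535156)
```

>>> servo_tool(
  targets=[-0.035, -0.3, 0, 0, 0, 0, 0.5, -0.035, -0.6, 0, 0, 0, 0, 0.5, -0.035, -0.911, 0, 0, 0, 0, 0.5, -0.035, -0.911, 0, 0, 0, 0, 0.5],
)

```text
t: 29.28
position: [0.534, -0.2777, 0.0927]
ee_rot: [-3.139, 0.0, 0.008]
wrist_force: [-0.2, 0.6, 0.2]
gripper_width: 0.752
grip_force: 0.0
```

>>> servo_tool(
  targets=[-0.035, -0.3, 0, 0, 0, 0, 0.5, -0.035, -0.6, 0, 0, 0, 0, 0.5, -0.035, -0.911, 0, 0, 0, 0, 0.5, -0.035, -0.911, 0, 0, 0, 0, 0.5],
)

```text
t: 29.62
position: [0.5292, -0.1688, 0.0928]
ee_rot: [-3.139, 0.0, 0.008]
wrist_force: [0.6, 1.7, -0.5]
gripper_width: 0.749
grip_force: 0.0
```

>>> servo_tool(
  targets=[-0.035, -0.3, 0, 0, 0, 0, 0.5, -0.035, -0.6, 0, 0, 0, 0, 0.5, -0.035, -0.911, 0, 0, 0, 0, 0.5, -0.035, -0.911, 0, 0, 0, 0, 0.5],
)

```text
t: 29.95
position: [0.5247, -0.0598, 0.0929]
ee_rot: [-3.139, -0.0, 0.008]
wrist_force: [1.1, 1.6, -0.4]
gripper_width: 0.75
grip_force: 0.0
```

>>> servo_tool(
  targets=[-0.035, -0.3, 0, 0, 0, 0, 0.5, -0.035, -0.6, 0, 0, 0, 0, 0.5, -0.035, -0.911, 0, 0, 0, 0, 0.5, -0.035, -0.911, 0, 0, 0, 0, 0.5],
)

```text
t: 30.28
position: [0.5202, 0.0494, 0.093]
ee_rot: [-3.139, -0.0, 0.008]
wrist_force: [-0.9, 0.3, 0.0]
gripper_width: 0.75
grip_force: 0.0
```

>>> servo_tool(
  targets=[-0.035, -0.3, 0, 0, 0, 0, 0.5, -0.035, -0.6, 0, 0, 0, 0, 0.5, -0.035, -0.911, 0, 0, 0, 0, 0.5, -0.035, -0.911, 0, 0, 0, 0, 0.5],
)

```text
t: 30.62
position: [0.5155, 0.1588, 0.093]
ee_rot: [-3.138, -0.0, 0.008]
wrist_force: [-0.4, 1.2, 0.2]
gripper_width: 0.748
grip_force: 0.0
```

>>> servo_tool(
  targets=[-0.035, -0.3, 0, 0, 0, 0.05, 0.5, -0.035, -0.6, 0, 0, 0, 0.097, 0.5, -0.035, -0.911, 0, 0, 0, 0.097, 0.5, -0.035, -0.911, 0, 0, 0, 0.097, 0.5, -0.035, -0.911, 0, 0, 0, 0.097, 0.5, -0.035, -0.911, 0, 0, 0, 0.097, 0.5, -0.035, -0.911, 0, 0, 0, 0.097, 0.5],
)

```text
t: 31.2
position: [0.5127, 0.2596, 0.0925]
ee_rot: [3.141, 0.0, -0.153]
wrist_force: [0.2, -1.0, 0.4]
gripper_width: 0.746
grip_force: 0.0
```

```bash
python3 - <<'E'
from st import *
st();c=r.capture("wrist");show(c,"green",GREEN(c),.02,.05)
E
```

```text
t 31.2 tcp [0.5127 0.2596 0.0925] own [-0.0309  0.3213] yaw -8.79 F [ 0.2 -1.   0.4] Fpress 0.03 w 0.746 g 0.0
green [0.5121 0.2631 0.1377 0.0486] yaw -8.79 z 0.0307 [315.5 245. ]
```

>>> servo_tool(
  targets=[0, -0.025, 0.25, 0, 0, 0, 0.5, 0, -0.025, 0.5, 0, 0, 0, 0.5, 0, -0.025, 0.75, 0, 0, 0, 0.5, 0, -0.025, 0.88, 0, 0, 0, 0.5, 0, -0.025, 0.93, 0, 0, 0, 0.5, 0, -0.025, 0.93, 0, 0, 0, 0.5, 0, -0.025, 0.93, 0, 0, 0, -1, 0, -0.025, 0.93, 0, 0, 0, -1, 0, -0.025, 0.93, 0, 0, 0, -1, 0, -0.025, 0.93, 0, 0, 0, -1, 0, -0.025, 0.93, 0, 0, 0, -1, 0, -0.025, 0.93, 0, 0, 0, -1, 0, -0.025, 0.93, 0, 0, 0, -1, 0, -0.025, 0.93, 0, 0, 0, -1],
  grip_force=30,
)

```text
t: 32.42
position: [0.5135, 0.2641, -0.0176]
ee_rot: [-3.141, -0.001, -0.152]
wrist_force: [-1.9, -2.5, 9.8]
gripper_width: 0.529
grip_force: 30.0
```

>>> servo_tool(
  targets=[0, 0, -0.2, 0, 0, 0, -1, 0, 0, -0.4, 0, 0, 0, -1, 0, 0, -0.55, 0, 0, 0, -1, 0, 0, -0.55, 0, 0, 0, -1],
)

```text
t: 32.75
position: [0.5144, 0.2651, 0.0509]
ee_rot: [-3.139, -0.004, -0.152]
wrist_force: [0.2, -0.5, -1.2]
gripper_width: 0.532
grip_force: 30.0
```

>>> servo_tool(
  targets=[0.03, 0.24, 0, 0, 0, 0, -1, 0.06, 0.48, 0, 0, 0, 0, -1, 0.09, 0.72, 0, 0, 0, 0, -1, 0.113, 0.902, 0, 0, 0, 0, -1, 0.113, 0.902, 0, 0, 0, 0, -1],
)

```text
t: 33.17
position: [0.5097, 0.1497, 0.0465]
ee_rot: [3.139, 0.001, -0.157]
wrist_force: [-0.2, -0.5, -3.4]
gripper_width: 0.526
grip_force: 30.0
```

>>> servo_tool(
  targets=[0.03, 0.24, 0, 0, 0, 0, -1, 0.06, 0.48, 0, 0, 0, 0, -1, 0.09, 0.72, 0, 0, 0, 0, -1, 0.113, 0.902, 0, 0, 0, 0, -1, 0.113, 0.902, 0, 0, 0, 0, -1],
)

```text
t: 33.58
position: [0.5065, 0.0413, 0.0466]
ee_rot: [3.14, 0.001, -0.157]
wrist_force: [0.5, -1.4, -3.7]
gripper_width: 0.529
grip_force: 30.0
```

>>> servo_tool(
  targets=[0.03, 0.24, 0, 0, 0, -0.04, -1, 0.06, 0.48, 0, 0, 0, -0.08, -1, 0.09, 0.72, 0, 0, 0, -0.12, -1, 0.113, 0.902, 0, 0, 0, -0.175, -1, 0.113, 0.902, 0, 0, 0, -0.175, -1, 0.113, 0.902, 0, 0, 0, -0.175, -1, 0.113, 0.902, 0, 0, 0, -0.175, -1],
)

```text
t: 34.17
position: [0.5038, -0.062, 0.0471]
ee_rot: [-3.141, 0.0, 0.122]
wrist_force: [-0.5, 0.8, -2.3]
gripper_width: 0.529
grip_force: 30.0
```

```bash
python3 - <<'E'
from st import *
st();c=r.capture("wrist");show(c,"green",GREEN(c),.05,.12);W=world(c);k=(GREEN(c)>0)&(W[...,2]>.05);O=own(W[k]);print("front own x",np.percentile(O[:,0],99),np.percentile(O[:,1],[2,98]))
E
```

```text
t 34.17 tcp [ 0.5038 -0.062   0.0471] own [-0.0789  0.0031] yaw 7.0 F [-0.5  0.8 -2.3] Fpress -0.36 w 0.529 g 30.0
green [ 0.5201 -0.0606  0.1024  0.0489] yaw 7.04 z 0.0954 [321.  272.5]
front own x -0.011836867230313934 [-0.0208204   0.02590867]
```

>>> servo_tool(
  targets=[0, 0.022, 0.2, 0, 0, 0, -1, 0, 0.022, 0.35, 0, 0, 0, -1, 0, 0.022, 0.42, 0, 0, 0, -1, 0, 0.022, 0.44, 0, 0, 0, -1, 0, 0.022, 0.455, 0, 0, 0, -1, 0, 0.022, 0.455, 0, 0, 0, -1, 0, 0.022, 0.455, 0, 0, 0, -1],
)

```text
t: 34.8
position: [0.5047, -0.0655, -0.0065]
ee_rot: [3.141, -0.001, 0.123]
wrist_force: [0.3, -0.3, -3.6]
gripper_width: 0.529
grip_force: 30.0
```

>>> servo_tool(
  targets=[0, 0, 0, 0, 0, 0, 0.3, 0, 0, 0, 0, 0, 0, 0.3, 0, 0, 0, 0, 0, 0, 0.3, 0, 0, 0, 0, 0, 0, 0.3, -0.1, 0, 0, 0, 0, 0, 0.3, -0.2, 0, 0, 0, 0, 0, 0.3, -0.3, 0, 0, 0, 0, 0, 0.3, -0.383, 0, 0.015, 0, 0, 0, 0.3, -0.383, 0, 0.015, 0, 0, 0, 0.3, -0.383, 0, 0.015, 0, 0, 0, -1, -0.383, 0, 0.015, 0, 0, 0, -1, -0.383, 0, 0.015, 0, 0, 0, -1, -0.383, 0, 0.015, 0, 0, 0, -1, -0.383, 0, 0.015, 0, 0, 0, -1, -0.383, 0, 0.015, 0, 0, 0, -1],
  grip_force=15,
)

```text
t: 36.05
position: [0.4593, -0.0712, -0.0089]
ee_rot: [-3.142, -0.001, 0.123]
wrist_force: [3.5, -0.7, 2.4]
gripper_width: 0.532
grip_force: 15.0
```

```bash
python3 - <<'E'
from st import *
st();c=r.capture("wrist");show(c,"green",GREEN(c),.03,.05);a,z,_=top(c,GREEN(c),.03,.05);print(own(a[0]))
E
```

```text
t 36.05 tcp [ 0.4593 -0.0712 -0.0089] own [-0.1242 -0.0006] yaw 7.05 F [ 3.5 -0.7  2.4] Fpress 3.39 w 0.532 g 15.0
green [ 0.503  -0.0663  0.1368  0.049 ] yaw 7.08 z 0.0398 [320.5 202.5]
[-0.08022361 -0.00103089]
```

>>> servo_tool(
  targets=[0, -0.006, -0.01, 0, 0, 0, -1, 0.06, -0.006, -0.01, 0, 0, 0, -1, 0.14, -0.006, -0.01, 0, 0, 0, -1, 0.22, -0.006, -0.01, 0, 0, 0, -1, 0.3, -0.006, -0.01, 0, 0, 0, -1, 0.38, -0.006, -0.01, 0, 0, 0, -1, 0.46, -0.006, -0.01, 0, 0, 0, -1, 0.54, -0.006, -0.01, 0, 0, 0, -1, 0.59, -0.006, -0.01, 0, 0, 0, -1, 0.62, -0.006, -0.01, 0, 0, 0, -1, 0.64, -0.006, -0.01, 0, 0, 0, -1, 0.65, -0.006, -0.01, 0, 0, 0, -1, 0.65, -0.006, -0.01, 0, 0, 0, -1],
)

```text
t: 37.18
position: [0.5358, -0.0611, -0.0079]
ee_rot: [-3.142, 0.0, 0.123]
wrist_force: [-0.8, 0.9, -3.2]
gripper_width: 0.533
grip_force: 15.0
```

>>> servo_tool(
  targets=[0.01, 0, 0, 0, 0, 0, -1, 0.02, 0, 0, 0, 0, 0, -1, 0.03, 0, 0, 0, 0, 0, -1, 0.03, 0, 0, 0, 0, 0, -1],
)

```text
t: 37.52
position: [0.5396, -0.0606, -0.0078]
ee_rot: [-3.142, -0.0, 0.123]
wrist_force: [0.1, 0.9, -2.6]
gripper_width: 0.53
grip_force: 15.0
```

>>> servo_tool(
  targets=[0.01, 0, 0, 0, 0, 0, -1, 0.02, 0, 0, 0, 0, 0, -1, 0.03, 0, 0, 0, 0, 0, -1, 0.03, 0, 0, 0, 0, 0, -1],
)

```text
t: 37.85
position: [0.5433, -0.0601, -0.0079]
ee_rot: [-3.141, -0.0, 0.123]
wrist_force: [0.2, -0.5, -1.9]
gripper_width: 0.529
grip_force: 15.0
```

>>> servo_tool(
  targets=[0.01, 0, 0, 0, 0, 0, -1, 0.02, 0, 0, 0, 0, 0, -1, 0.03, 0, 0, 0, 0, 0, -1, 0.03, 0, 0, 0, 0, 0, -1],
)

```text
t: 38.18
position: [0.5447, -0.0599, -0.0085]
ee_rot: [-3.142, 0.004, 0.123]
wrist_force: [-10.9, -0.7, 0.3]
gripper_width: 0.532
grip_force: 15.0
```

Contact at 11 N, so I hold it there.

>>> servo_tool(
  targets=[0, 0, 0, 0, 0, 0, -1, 0, 0, 0, 0, 0, 0, -1, 0, 0, 0, 0, 0, 0, -1, 0, 0, 0, 0, 0, 0, -1, 0, 0, 0, 0, 0, 0, -1, 0, 0, 0, 0, 0, 0, -1, 0, 0, 0, 0, 0, 0, -1, 0, 0, 0, 0, 0, 0, -1, 0, 0, 0, 0, 0, 0, -1, 0, 0, 0, 0, 0, 0, -1, 0, 0, 0, 0, 0, 0, -1, 0, 0, 0, 0, 0, 0, -1, 0, 0, 0, 0, 0, 0, -1, 0, 0, 0, 0, 0, 0, -1, 0, 0, 0, 0, 0, 0, -1, 0, 0, 0, 0, 0, 0, -1],
)

```text
t: 39.52
position: [0.5447, -0.0599, -0.0085]
ee_rot: [-3.142, 0.004, 0.123]
wrist_force: [-10.0, -0.4, -0.9]
gripper_width: 0.528
grip_force: 15.0
```

```bash
python3 - <<'E'
from st import *
st();c=r.capture("wrist");W=world(c);k=(GREEN(c)>0)&(W[...,2]>.03)&(W[...,2]<.05);O=own(W[k]);print(np.percentile(O[:,0],[1,99]),np.percentile(O[:,1],[2,98]),np.median(W[k][:,2]))
E
```

```text
t 39.52 tcp [ 0.5447 -0.0599 -0.0085] own [-0.038   0.0003] yaw 7.04 F [-10.   -0.4  -0.9] Fpress -9.97 w 0.528 g 15.0
[-0.06289293 -0.01466544] [-0.02384457  0.02331661] 0.04010981257974844
```

>>> servo_tool(
  targets=[0, 0, 0.006, 0, 0, 0, -1, 0, 0, 0.006, 0, 0, 0, 0.3, 0, 0, 0.006, 0, 0, 0, 0.3, 0, 0, 0.006, 0, 0, 0, 0.3, 0, 0, 0.006, 0, 0, 0, 0.3, 0, 0, -0.2, 0, 0, 0, 0.3, 0, 0, -0.5, 0, 0, 0, 0.3, 0, 0, -1, 0, 0, 0, 0.3, 0, 0, -1, 0, 0, 0, 0.3, 0, 0, -1, 0, 0, 0, 0.3],
)

```text
t: 40.4
position: [0.549, -0.0598, 0.1165]
ee_rot: [3.139, -0.006, 0.123]
wrist_force: [-0.1, 0.1, 0.4]
gripper_width: 0.652
grip_force: 0.0
```

>>> servo_tool(
  targets=[0, 0, -0.6, 0, 0, 0, -1, 0, 0, -0.6, 0, 0, 0, -1, 0, 0, -0.6, 0, 0, 0, -1, 0.3, 0, -0.6, 0, 0, 0, -1, 0.65, 0, -0.6, 0, 0, 0, -1, 0.65, 0, -0.6, 0, 0, 0, -1, 0.65, 0, -0.6, 0, 0, 0, -1, 0.65, 0, -0.6, 0, 0, 0, -1, 0.65, 0, -0.6, 0, 0, 0, -1, 0.65, 0, -0.6, 0, 0, 0, -1, 0.65, 0, -0.6, 0, 0, 0, -1],
)

```text
t: 41.32
position: [0.6236, -0.0506, 0.1845]
ee_rot: [3.141, -0.0, 0.122]
wrist_force: [-0.2, -0.6, -0.1]
gripper_width: 0.008
grip_force: 0.0
```

```bash
python3 - <<'E'
from st import *
st();t=r.capture("top")
for b in blobs(GREEN(t),20):W=world(t);print(np.argwhere(b).mean(0)[::-1].round(),b.sum(),np.median(W[b],0).round(3))
E
```

```text
t 41.32 tcp [ 0.6236 -0.0506  0.1845] own [ 0.0414 -0.0002] yaw 7.01 F [-0.2 -0.6 -0.1] Fpress -0.32 w 0.008 g 0.0
[314. 184.] 70 [0.733 0.142 0.071]
[375. 237.] 446 [ 0.566 -0.055  0.041]
```

>>> servo_tool(
  targets=[0, 0, 0.2, 0, 0, 0, -1, 0, 0, 0.35, 0, 0, 0, -1, 0, 0, 0.43, 0, 0, 0, -1, 0, 0, 0.48, 0, 0, 0, -1, 0, 0, 0.52, 0, 0, 0, -1, 0, 0, 0.56, 0, 0, 0, -1, 0, 0, 0.6, 0, 0, 0, -1, 0, 0, 0.63, 0, 0, 0, -1, 0, 0, 0.64, 0, 0, 0, -1, 0, 0, 0.64, 0, 0, 0, -1],
)

```text
t: 42.2
position: [0.6242, -0.0502, 0.1076]
ee_rot: [3.141, -0.0, 0.123]
wrist_force: [-2.1, 0.1, 5.7]
gripper_width: 0.004
grip_force: 2.7
```

>>> servo_tool(
  targets=[0, 0, 0.01, 0, 0, 0, -1, 0, 0, 0.014, 0, 0, 0, -1, 0, 0, 0.014, 0, 0, 0, -1, 0, 0, 0.014, 0, 0, 0, -1],
)

```text
t: 42.53
position: [0.6244, -0.0502, 0.1072]
ee_rot: [3.141, -0.001, 0.123]
wrist_force: [-9.3, -1.4, 21.4]
gripper_width: 0.002
grip_force: 10.7
```

Pad down at 21 N. I hold it there, then go up and back above the near end.

>>> servo_tool(
  targets=[0, 0, 0, 0, 0, 0, -1, 0, 0, 0, 0, 0, 0, -1, 0, 0, 0, 0, 0, 0, -1, 0, 0, 0, 0, 0, 0, -1, 0, 0, 0, 0, 0, 0, -1, 0, 0, 0, 0, 0, 0, -1, 0, 0, 0, 0, 0, 0, -1, 0, 0, 0, 0, 0, 0, -1, 0, 0, 0, 0, 0, 0, -1, 0, 0, 0, 0, 0, 0, -1, 0, 0, 0, 0, 0, 0, -1, 0, 0, 0, 0, 0, 0, -1, 0, 0, 0, 0, 0, 0, -1, 0, 0, 0, 0, 0, 0, -1],
)

```text
t: 43.7
position: [0.6244, -0.0502, 0.1072]
ee_rot: [3.141, -0.001, 0.123]
wrist_force: [-9.0, -1.8, 21.2]
gripper_width: 0.006
grip_force: 10.7
```

>>> servo_tool(
  targets=[0, 0, -0.2, 0, 0, 0, -1, 0, 0, -0.4, 0, 0, 0, -1, 0, 0, -0.65, 0, 0, 0, 0.4, 0, 0, -0.65, 0, 0, 0, 0.4, -0.3, 0, -0.65, 0, 0, 0, 0.4, -0.6, 0, -0.65, 0, 0, 0, 0.4, -0.685, 0, -0.65, 0, 0, 0, 0.4, -0.685, 0, -0.65, 0, 0, 0, 0.4, -0.685, 0, -0.65, 0, 0, 0, 0.4, -0.685, 0, -0.65, 0, 0, 0, 0.4, -0.685, 0, -0.65, 0, 0, 0, 0.4, -0.685, 0, -0.65, 0, 0, 0, 0.4, -0.685, 0, -0.65, 0, 0, 0, 0.4],
)

```text
t: 44.78
position: [0.5428, -0.0599, 0.1834]
ee_rot: [-3.141, 0.0, 0.123]
wrist_force: [-0.4, 0.2, -0.1]
gripper_width: 0.698
grip_force: 0.0
```

```bash
python3 - <<'E'
from st import *
st();c=r.capture("wrist");W=world(c);O=own(W);k=(GREEN(c)>0)&(W[...,2]>.03)&(W[...,2]<.05);print("near own x",np.percentile(O[k][:,0],1),np.percentile(O[k][:,1],[2,98]))
k=(hsv(c,(0,150,60),(8,255,255))>0)&(W[...,2]>.1)&(abs(O[...,0]-.04)<.03);print("head z",np.percentile(W[k][:,2],[50,98]))
t=r.capture("top");b=max([b for b in blobs(RED(t)) if 400<np.argwhere(b)[:,1].mean()<510 and np.argwhere(b)[:,0].mean()>215],key=np.sum);print("red",rect(plane(t,np.argwhere(b)[:,::-1],.034)))
E
```

```text
t 44.78 tcp [ 0.5428 -0.0599  0.1834] own [-0.0399  0.0005] yaw 7.07 F [-0.4  0.2 -0.1] Fpress -0.39 w 0.698 g 0.0
near own x -0.0626998340105712 [-0.0238151   0.02352404]
head z [0.15155754 0.153072  ]
red (array([ 0.5381, -0.3949,  0.1374,  0.0476]), 0.16896967589855194)
```

>>> servo_tool(
  targets=[0, 0, 0.3, 0, 0, 0, 0.4, 0, 0, 0.6, 0, 0, 0, 0.4, 0, 0, 0.9, 0, 0, 0, 0.4, 0, 0, 1, 0, 0, 0, 0.4, 0, 0, 1, 0, 0, 0, 0.4],
)

```text
t: 45.3
position: [0.541, -0.0599, 0.0614]
ee_rot: [-3.14, 0.004, 0.123]
wrist_force: [0.5, -0.3, 0.4]
gripper_width: 0.697
grip_force: 0.0
```

>>> servo_tool(
  targets=[0, 0, 0.25, 0, 0, 0, 0.4, 0, 0, 0.45, 0, 0, 0, 0.4, 0, 0, 0.55, 0, 0, 0, 0.4, 0, 0, 0.6, 0, 0, 0, 0.4, 0, 0, 0.6, 0, 0, 0, 0.4, 0, 0, 0.6, 0, 0, 0, -1, 0, 0, 0.6, 0, 0, 0, -1, 0, 0, 0.6, 0, 0, 0, -1, 0, 0, 0.6, 0, 0, 0, -1, 0, 0, 0.6, 0, 0, 0, -1, 0, 0, 0.6, 0, 0, 0, -1],
  grip_force=20,
)

```text
t: 46.22
position: [0.5433, -0.0604, -0.0071]
ee_rot: [3.141, -0.002, 0.123]
wrist_force: [-2.8, -0.2, 9.1]
gripper_width: 0.531
grip_force: 20.0
```

>>> servo_tool(
  targets=[-0.08, 0, 0, 0, 0, 0, -1, -0.2, 0, 0, 0, 0, 0, -1, -0.32, 0, 0, 0, 0, 0, -1, -0.44, 0, 0, 0, 0, 0, -1, -0.56, 0, 0, 0, 0, 0, -1, -0.65, 0, 0, 0, 0, 0, -1, -0.72, 0, 0, 0, 0, 0, -1, -0.72, 0, 0, 0, 0, 0, -1, -0.72, 0, 0.006, 0, 0, 0, 0.3, -0.72, 0, 0.006, 0, 0, 0, 0.3, -0.72, 0, 0.006, 0, 0, 0, 0.3, -0.72, 0, 0.006, 0, 0, 0, 0.3],
)

```text
t: 47.22
position: [0.4566, -0.0709, -0.009]
ee_rot: [3.142, 0.0, 0.123]
wrist_force: [-0.6, -0.1, 0.7]
gripper_width: 0.645
grip_force: 0.0
```

```bash
python3 - <<'E'
from st import *
st();c=r.capture("wrist");show(c,"green",GREEN(c),.03,.05)
E
```

```text
t 47.22 tcp [ 0.4566 -0.0709 -0.009 ] own [-1.268e-01  1.000e-04] yaw 7.04 F [-0.6 -0.1  0.7] Fpress -0.61 w 0.645 g 0.0
green [ 0.5015 -0.066   0.1367  0.0487] yaw 7.13 z 0.0398 [321.5 200. ]
```

>>> servo_tool(
  targets=[0.15, 0, 0, 0, 0, 0, 0.3, 0.3, 0, 0, 0, 0, 0, 0.3, 0.375, 0, 0, 0, 0, 0, 0.3, 0.375, 0, 0, 0, 0, 0, 0.3, 0.375, 0, 0, 0, 0, 0, -1, 0.375, 0, 0, 0, 0, 0, -1, 0.375, 0, 0, 0, 0, 0, -1, 0.375, 0, 0, 0, 0, 0, -1, 0.375, 0, 0, 0, 0, 0, -1, 0.375, 0, -0.15, 0, 0, 0, -1, 0.375, 0, -0.3, 0, 0, 0, -1, 0.375, 0, -0.46, 0, 0, 0, -1, 0.375, 0, -0.46, 0, 0, 0, -1],
  grip_force=30,
)

```text
t: 48.35
position: [0.5027, -0.0654, 0.0488]
ee_rot: [3.14, -0.003, 0.123]
wrist_force: [1.0, 0.6, -2.6]
gripper_width: 0.532
grip_force: 30.0
```

>>> servo_tool(
  targets=[0.02, 0.24, 0, 0, 0, 0, -1, 0.03, 0.48, 0, 0, 0, 0, -1, 0.04, 0.72, 0, 0, 0, 0, -1, 0.05, 0.844, 0, 0, 0, 0, -1, 0.05, 0.844, 0, 0, 0, 0, -1],
)

```text
t: 48.77
position: [0.5193, -0.169, 0.0451]
ee_rot: [3.141, 0.001, 0.118]
wrist_force: [-0.0, -0.0, -2.6]
gripper_width: 0.53
grip_force: 30.0
```

>>> servo_tool(
  targets=[0.02, 0.24, 0, 0, 0, 0.04, -1, 0.03, 0.48, 0, 0, 0, 0.078, -1, 0.04, 0.72, 0, 0, 0, 0.078, -1, 0.05, 0.844, 0, 0, 0, 0.078, -1, 0.05, 0.844, 0, 0, 0, 0.078, -1, 0.05, 0.844, 0, 0, 0, 0.078, -1, 0.05, 0.844, 0, 0, 0, 0.078, -1],
)

```text
t: 49.35
position: [0.5379, -0.2634, 0.0457]
ee_rot: [-3.141, 0.001, 0.002]
wrist_force: [-1.1, -0.1, -2.4]
gripper_width: 0.532
grip_force: 30.0
```

```bash
python3 - <<'E'
from st import *
st();c=r.capture("wrist");show(c,"green",GREEN(c),.05,.12);show(c,"red",RED(c),.02,.05)
E
```

```text
t 49.35 tcp [ 0.5379 -0.2634  0.0457] own [-0.0696 -0.2009] yaw 0.1 F [-1.1 -0.1 -2.4] Fpress -1.14 w 0.532 g 30.0
green [ 0.5559 -0.2639  0.1048  0.0489] yaw 0.17 z 0.0947 [321. 269.]
red [ 0.5425 -0.3934  0.132   0.0499] yaw -0.01 z 0.0337 [534.1 250.2]
```

>>> servo_tool(
  targets=[0, 0, 0.2, 0, 0, 0, -1, 0, 0, 0.36, 0, 0, 0, -1, 0, 0, 0.45, 0, 0, 0, -1, 0, 0, 0.48, 0, 0, 0, -1, 0, 0, 0.5, 0, 0, 0, -1, 0, 0, 0.5, 0, 0, 0, -1, 0, 0, 0.5, 0, 0, 0, 0.3, 0, 0, 0.5, 0, 0, 0, 0.3, 0, 0, 0.5, 0, 0, 0, 0.3, 0, 0, 0.5, 0, 0, 0, 0.3, 0, 0, 0.3, 0, 0, 0, 0.3, 0, 0, 0, 0, 0, 0, 0.3, 0, 0, -0.5, 0, 0, 0, 0.3, 0, 0, -1, 0, 0, 0, 0.3, 0, 0, -1, 0, 0, 0, 0.3, 0, 0, -1, 0, 0, 0, 0.3, 0, 0, -1, 0, 0, 0, 0.3, 0, 0, -1, 0, 0, 0, 0.3],
)

```text
t: 50.9
position: [0.5377, -0.265, 0.1659]
ee_rot: [3.141, 0.0, 0.0]
wrist_force: [0.1, -0.7, -0.9]
gripper_width: 0.651
grip_force: 0.0
```

```bash
python3 - <<'E'
from st import *
st();c=r.capture("wrist");show(c,"green",GREEN(c),.02,.05);show(c,"red",RED(c),.02,.05)
t=r.capture("scene");cv2.imwrite("pics/s9.png",t["frame"])
E
```

```text
t 50.9 tcp [ 0.5377 -0.265   0.1659] own [-0.07   -0.2025] yaw 0.0 F [ 0.1 -0.7 -0.9] Fpress -0.02 w 0.651 g 0.0
green [ 0.5402 -0.2653  0.1361  0.048 ] yaw 0.11 z 0.0337 [320. 222.]
red [ 0.5397 -0.3943  0.1371  0.0483] yaw 0.03 z 0.0337 [463.4 222.7]
```

View pics/s9.png

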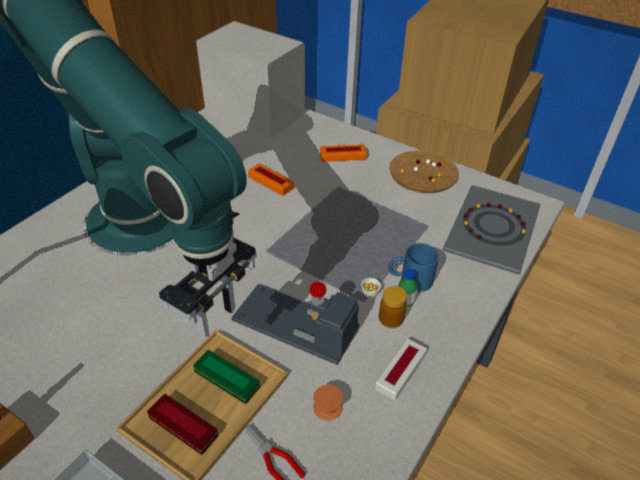

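The picture shows both cases flat in the tray (green 227,375; red 182,422), the plunger up (317,290), the mat empty and the bystanders where they were.

```bash
python3 -c "
from plant import r
print(r.finish_job())"
```

```text
the job is handed in; nothing more can be done
None
```

The red and green cases (blue was absent) were each held against the stop, sealed under the plunger and laid flat side by side in the tray, with the plunger up and nothing else moved; the job is handed in, but no verdict came back.

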